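# Load the stack-drilling jig and hook its guide plate under the stud

### The job

Load the drilling jig on the bench. First take the steel drill guide off the empty jig, tilting it so that its oblong eye comes off over the wide head of the stud, and set it aside on a clear bit of the bench; then stack all the loose aluminium plates squarely, flat one upon another, on the jig's two rails between its dowel pins, their ends close to the two end pins. Last, hook the guide's eye back under the stud's head at a tilt, lay the guide down level on the pile, lined up with it and with the eye centred round the stud so that the head stops it from lifting off, and let go; leave the other things on the bench where they are.

Things in the scene. Friction and masses are not known exactly. Their poses are not given: they have to be found in the camera images.
- nest (a point): Centre of the pile's place in the jig, on top of the two support rails, 22 mm above the bench (the pile's underside). x along jig and pile, away from the stud; z up. The rails lie across at x = +-40 mm: 12 mm wide (x), 60 mm long (y), 10 mm high, so 10 mm are free under the pile between them. No stop at the stud's end.
- jig: Fixed dark steel base, 210 (x) x 100 x 12 mm; origin under its middle, 20 mm from the nest towards the stud. Axes as the nest's. Round-topped 8 mm dowel pins reach 36 mm above the nest point: four at x = +-40, y = +-35 mm from the nest (62 mm clear between them for the 56 mm plates) and two end stops at x = +67, y = +-15 mm.
- stud_head (a point): Centre of the underside of the stud's head: 89 mm from the nest towards its -x, 43 mm above it (65 mm above the bench). Axes as the nest's. The head is a flat steel disc 48 mm across, 5 mm thick; under it a round shank 10 mm thick (a collar 18 mm across, 4 mm high at its foot) goes down to the base.
- guide_grip (a point): Middle of the black upright grip of the loose steel drill guide (about 0.36 kg; starts lying level on the jig's rails, its eye round the stud): 46 (x) x 14 (y) x 34 mm high; this point is 22 mm above the guide's underside. x along the guide away from its eye, z up out of it. Centre of mass about 10 mm towards the eye.
- guide: The drill guide, a flat 5 mm plate 158 mm long; origin on its underside, below the grip. Body 56 mm wide from x = -50 to +60 mm; at its -x end an ear 72 mm wide from there to x = -98 mm, with the oblong eye. Four drill bushings stand 6 mm above the plate at x = -36 and +44, y = +-16 mm.
- guide_eye (a point): Centre of the guide's oblong eye, half-way through its 5 mm thickness, 69 mm from the grip; axes as the grip's. Opening 38 (x) x 56 mm (y), too short for the head when level. Bar beyond it 10 mm. With the grip end raised 20-30 deg that bar slips under the head's outer side, moves up to the shank (+x of nest); the eye's inner edge then clears the head as the guide is levelled.
- plate1_c (a point): Centre (half-way up) of a plain loose aluminium plate, 120 (x) x 56 (y) x 6 mm (z), 0.11 kg, lying flat on the bench at the start; None if absent. All the plates are alike.
- plate2_c (a point): Centre (half-way up) of a plain loose aluminium plate, 120 (x) x 56 (y) x 6 mm (z), 0.11 kg, lying flat on the bench at the start; None if absent. All the plates are alike.
- plate3_c (a point): Centre (half-way up) of a plain loose aluminium plate, 120 (x) x 56 (y) x 6 mm (z), 0.11 kg, lying flat on the bench at the start; None if absent. All the plates are alike.
- plate4_c (a point): Centre (half-way up) of a plain loose aluminium plate, 120 (x) x 56 (y) x 6 mm (z), 0.11 kg, lying flat on the bench at the start; None if absent. All the plates are alike.
- plate5_c (a point): Centre (half-way up) of a plain loose aluminium plate, 120 (x) x 56 (y) x 6 mm (z), 0.11 kg, lying flat on the bench at the start; None if absent. All the plates are alike.
- spool: Bystander: spool of black cord with green flanges, 90 mm across, 62 mm high, standing; origin under its centre.
- tape: Bystander: roll of brown tape lying flat, 90 mm across, 24 mm high; origin under its centre.
- driver: Bystander: screwdriver, 190 mm long, lying; origin under its middle, x along it to the tip.
- oil: Bystander: white bottle with black cap, 44 mm across, 100 mm high, standing; origin under its centre.
- spanner: Bystander: open-ended spanner, 170 mm long, lying; origin under its middle, x along it.
- deburr_block: Bystander: cork sanding block 85 x 45 x 28 mm; origin under its centre.
Mind the look-alikes: they are no part of the job. Leave any brown look-alike of the part that bears plate2_c alone.

How it is judged:
On the way, in this order (a step that is already met when the one before it is completed fails the run):
1. the guide is off the stud, set aside clear of the jig and let go (horizontal distance between guide_eye and stud_head above 0.08 m and horizontal distance between guide and nest above 0.12 m and height (world z) of guide_eye below 0.02 m and contact force between the fingers and guide below 0.3 N), for 0.2 s.
2. all the plates lie stacked squarely in the jig, let go (x of plate1_c in the frame of nest between -0.006 and 0.006 m and y of plate1_c in the frame of nest between -0.006 and 0.006 m and z of plate1_c in the frame of nest between 0 and 0.032 m and angle between each of plate1_c, plate2_c, plate3_c, plate4_c, plate5_c's own z axis and vertical below 0.06 rad and angle between the x axis of each of plate1_c, plate2_c, plate3_c, plate4_c, plate5_c and the x axis of nest, either way round below 0.1 rad and x of plate2_c in the frame of nest between -0.006 and 0.006 m and y of plate2_c in the frame of nest between -0.006 and 0.006 m and z of plate2_c in the frame of nest between 0 and 0.032 m and x of plate3_c in the frame of nest between -0.006 and 0.006 m and y of plate3_c in the frame of nest between -0.006 and 0.006 m and z of plate3_c in the frame of nest between 0 and 0.032 m and x of plate4_c in the frame of nest between -0.006 and 0.006 m and y of plate4_c in the frame of nest between -0.006 and 0.006 m and z of plate4_c in the frame of nest between 0 and 0.032 m and x of plate5_c in the frame of nest between -0.006 and 0.006 m and y of plate5_c in the frame of nest between -0.006 and 0.006 m and z of plate5_c in the frame of nest between 0 and 0.032 m and contact force between the fingers and plate1 below 0.3 N and contact force between the fingers and plate2 below 0.3 N and contact force between the fingers and plate3 below 0.3 N and contact force between the fingers and plate4 below 0.3 N and contact force between the fingers and plate5 below 0.3 N), for 0.2 s.
3. the guide's eye is round the stud, below its head (z of guide_eye in the frame of stud_head below -0.002 m and horizontal distance between guide_eye and stud_head below 0.018 m), for 0.2 s.
At the end, for the whole second after the job is handed in: Each plate lies flat in the pile, within 6 mm of the nest's middle in x and y, turned under 0.1 rad; the guide lies level (0.06 rad) and in line (0.1 rad) on top, its eye below the stud's head, centred on the stud within 5 mm along the guide and 7 mm across; all at rest (x of plate1_c in the frame of nest between -0.006 and 0.006 m and y of plate1_c in the frame of nest between -0.006 and 0.006 m and z of plate1_c in the frame of nest between 0 and 0.032 m and angle between each of plate1_c, plate2_c, plate3_c, plate4_c, plate5_c, guide_eye's own z axis and vertical below 0.06 rad and angle between the x axis of each of plate1_c, plate2_c, plate3_c, plate4_c, plate5_c, guide_eye and the x axis of nest, either way round below 0.1 rad and x of plate2_c in the frame of nest between -0.006 and 0.006 m and y of plate2_c in the frame of nest between -0.006 and 0.006 m and z of plate2_c in the frame of nest between 0 and 0.032 m and x of plate3_c in the frame of nest between -0.006 and 0.006 m and y of plate3_c in the frame of nest between -0.006 and 0.006 m and z of plate3_c in the frame of nest between 0 and 0.032 m and x of plate4_c in the frame of nest between -0.006 and 0.006 m and y of plate4_c in the frame of nest between -0.006 and 0.006 m and z of plate4_c in the frame of nest between 0 and 0.032 m and x of plate5_c in the frame of nest between -0.006 and 0.006 m and y of plate5_c in the frame of nest between -0.006 and 0.006 m and z of plate5_c in the frame of nest between 0 and 0.032 m and x of guide_eye in the frame of stud_head between -0.005 and 0.005 m and y of guide_eye in the frame of stud_head between -0.007 and 0.007 m and z of guide_eye in the frame of stud_head below -0.002 m and z of guide_grip in the frame of nest above 0.03 m and z of each of plate1_c, plate2_c, plate3_c, plate4_c, plate5_c in the frame of guide_eye below -0.004 m and linear speed of each of guide, plate1, plate2, plate3, plate4, plate5 below 0.02 m/s); the robot touches nothing.
It fails at once if a bystander (spool, tape, screwdriver, spanner, bottle, sanding block) is pushed aside or knocked over (distance of any of spool, tape, driver, spanner, oil, deburr_block from where it was at the start of the episode above 0.04 m or angle between any of oil, spool's own z axis and vertical above 0.6 rad).
Of plate1, plate2, plate3, plate4, plate5 only 3 to 5 are there at a start; the rules pass over those that are not, and their reading is None.
At some moment in a run one of plate1, plate2, plate3, plate4, plate5, guide may be knocked a few centimetres aside while the robot is not near it.
Once in a run the grip may slacken for a moment while it holds something.
It also fails if it takes over 210 s, if anything falls off the work surface, if the arm or the gripper's body presses on something with over 40 N, if the wrist force passes 120 N, or if a joint passes its speed limit or range.

### The arm

A 7-joint arm with a two-finger parallel gripper is mounted at the origin on the work surface. World frame = base frame: x ahead of the robot, y to its left, z up, the work surface at z = 0. Lengths are in m, angles in rad, forces in N, time in s.
With the tool pointing down it reaches from about 0.4 to 0.85 m from the base axis. Payload 4.5 kg.
Tool frame: the origin (TCP) lies midway between the tips of the shut fingers; the grasp point (between the pads) lies 19 mm behind it; x points along the fingers, y is the direction in which the jaws open and shut, and the axes are right-handed (so a half turn about x gives the same grasp; the last joint's range is limited). The gripper opens to 88 mm and grips with 3 to 60 N. Pads are 18 mm wide; open, the fingers measure 123 mm over their backs; the gripper's body (75 mm by 187 mm) begins 45 mm behind the grasp point.
Start: joints at [-1.282, 0.689, -0.195, 1.565, 0.157, 0.902, -0.215], TCP at [0.158, 0.605, 0.239] pointing down, gripper open.
Joint ranges: [-3.01, 3.01], [-0.46, 2.08], [-1.47, 1.51], [0.13, 2.56], [-1, 4.14], [0.04, 2.09], [-2.66, 2.66]. Speed limits (rad/s): [2.57, 2.57, 3.14, 3.14, 3.14, 3.14, 3.14].

### API

Orientations are given as a unit quaternion [x, y, z, w].
In Python, from plant import r gives the robot as it stands.
- The arm moves only by the tool arm_command, never from a script. Its argument "plan" is a list of rows, each a list of 5 numbers: the finger opening in m, from 0 to 0.0881, then the shift along the tool's x, y, z in m, then the turn about the tool's x in rad. In form: [[grip, dx, dy, dz, roll], ...]. A call has 1 to 12 rows; each row shifts and turns the commanded pose from where the row before left it, along the tool's axes as they then stand; what a row does not reach is not made up. A row lasts 1/8 s, in which the tool goes at most 62.5 mm and 10.7 degrees, less where a joint would pass 70% of its speed; a pose out of reach is approached as far as the arm can. A call is refused whole if a number of a shift passes 0.0625 or a number of a turn 0.188, either way. A call with a gripper value outside its range is refused whole. The fingers move at their own pace and stop on an object; "force" is the grip in N (left out, the last holds). Time passes only in rows, so rows that do not move let the fingers close. It gives the time, the measured TCP pose, the force and the opening at its end, in the units of the state.
- r.get_state(): the state, without advancing time (a new reading comes with each control period).
- r.snapshot(name): name is "scene" or "top"; returns (picture, depth): 420x560x3 uint8, red, green, blue; 420x560 float32, m along the optical axis (not along the pixel's ray), 0 where there is no reading.
- r.calibration(name): a dict with "fx", "fy", "cx", "cy" (pixels), "eye" and "orientation" of the camera in the world. Camera axes: x right, y down, z forward; pixel columns grow to the right and rows downward; lengths in m; the calibration is good to about 2 mm. A picture is of the moment at which its call begins. calibration takes no time and is no camera call.
- r.finish_job(): hands the job in, once; it reports no verdict.
The state is a dict: "clock": time; "q": joint angles; "qd": joint speeds; "joint_torque": joint torques, N m; "tool_pos": TCP position; "eef_rot": TCP orientation; "contact_force": force on the tool from outside, world axes, zero at the start; "moment": the same for the moment, N m; "opening": opening from 0.0 (shut) to 1.0 (fully open).
Only numpy, scipy, OpenCV 4.12 (cv2) and the standard library are available. Lean on these libraries where they do the work, as an engineer would, in place of code of your own. Each camera call takes 0.05 s, during which the arm holds its last target.

## Working session

There is one attempt and no reset: what is moved stays moved. The work goes in short steps, Python scripts to look and compute and a tool call to move; the robot and the scene stay as the last step left them, time stands still between calls to the robot, and variables do not carry over. Pictures are saved under pics/ and viewed, and the job is handed in when it is done.

Besides the shell and the picture viewer there is one more tool, called after "Emit:" as name(argument=value, ...), one argument or row to a line, values as JSON. arm_command: Moves the arm, as the interface text tells. Its arguments: {"type":"object","properties":{"plan":{"type":"array","items":{"type":"array","items":{"type":"number"}}},"force":{"type":"number"}},"required":["plan"]}

```bash
ls; mkdir -p pics; cat > h.py <<'E'
import numpy as np,cv2
from scipy.spatial.transform import Rotation as R
from plant import r
def snap(n,name):
    im,d=r.snapshot(n); cv2.imwrite(f'pics/{name}.png',im[:,:,::-1]); np.savez(f'pics/{name}.npz',im=im,d=d); return im,d
def cloud(n,d):
    c=r.calibration(n); v,u=np.mgrid[0:420,0:560]
    p=np.stack([(u-c['cx'])/c['fx']*d,(v-c['cy'])/c['fy']*d,d],-1)
    return p@R.from_quat(c['orientation']).as_matrix().T+np.array(c['eye'])
E
python3 - <<'E'
from h import *
for n in('scene','top'):
    snap(n,n+'0'); print(n,r.calibration(n))
print(r.get_state())
E
```

```text
pics
scene {'fx': 485.1694719502221, 'fy': 485.1694719502221, 'cx': 276.95999855055203, 'cy': 207.2108585719153, 'eye': array([ 1.29856747, -0.11736359,  1.12343632]), 'orientation': array([ 0.72824832,  0.61287394, -0.20397986, -0.22898065])}
top {'fx': 379.61930329720354, 'fy': 379.61930329720354, 'cx': 277.196578724062, 'cy': 210.60255965111392, 'eye': array([ 0.45343563, -0.02915801,  1.07197969]), 'orientation': array([ 0.7164006 , -0.69641441,  0.02957055, -0.03004529])}
{'clock': 0.1, 'q': array([-1.2822001 ,  0.689917  , -0.194522  ,  1.56622115,  0.15730163,
        0.90250882, -0.21507642]), 'qd': array([ 9.09075550e-04, -1.76870369e-03, -1.50103624e-03, -1.67746645e-03,
        4.52521071e-05,  3.50644712e-05,  3.49560037e-03]), 'joint_torque': array([-4.26740589e-03, -5.28496206e+01, -1.27194386e+00, -1.53835595e+01,
       -5.26048662e-02,  1.88395825e-03,  5.07123320e-05]), 'tool_pos': array([0.15742975, 0.60426468, 0.23798478]), 'eef_rot': array([ 0.08921833,  0.70141286, -0.09039259,  0.70134818]), 'contact_force': array([ 0.20871351, -0.25275263, -1.11716969]), 'moment': array([ 0.01995704, -0.01191096,  0.01309491]), 'opening': 0.9993219771779941}
```

View pics/scene0.png

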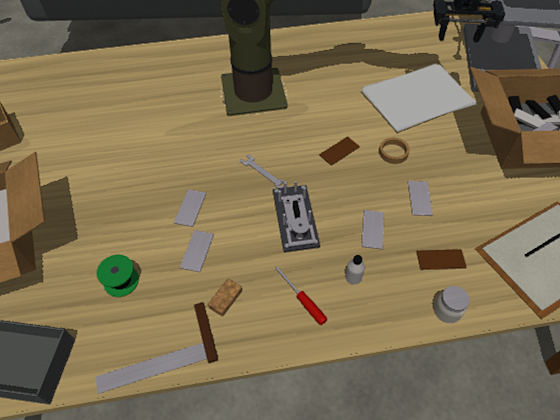

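View pics/top0.png

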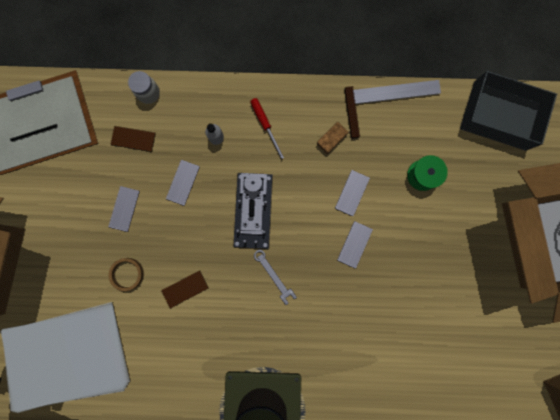

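```bash
cat >> h.py <<'E'
def ray(n,u,v,z):
    c=r.calibration(n); M=R.from_quat(c['orientation']).as_matrix()
    d=M@np.array([(u-c['cx'])/c['fx'],(v-c['cy'])/c['fy'],1]); e=np.array(c['eye'])
    return e+d*(z-e[2])/d[2]
def rect(n,mask,z):
    m=cv2.moments(mask,True); cnt=max(cv2.findContours(mask,cv2.RETR_EXTERNAL,cv2.CHAIN_APPROX_NONE)[0],key=cv2.contourArea)
    w=np.array([ray(n,*p[0],z)[:2] for p in cnt],np.float32)*1000
    return ray(n,m['m10']/m['m00'],m['m01']/m['m00'],z),cv2.minAreaRect(w)
E
python3 - <<'E'
from h import *
for n in('top','scene'):
    D=np.load(f'pics/{n}0.npz'); im,d=D['im'],D['d']
    P=cloud(n,d)
    hsv=cv2.cvtColor(im,cv2.COLOR_RGB2HSV)
    m=((hsv[:,:,1]<60)&(hsv[:,:,2]>110)&(abs(P[:,:,1])<.5)&(P[:,:,0]>.25)).astype(np.uint8)
    k,l,st,ce=cv2.connectedComponentsWithStats(m)
    for i in range(1,k):
        if st[i,4]>150:
            c,rr=rect(n,(l==i).astype(np.uint8),.006); zz=P[:,:,2][l==i]
            print(n,ce[i].round(1),st[i,4],c.round(4),[np.round(x,1) for x in rr],'z',np.median(zz).round(4))
    b=(P[:,:,2]<.003)&(abs(P[:,:,1])<.3)&(P[:,:,0]>.3)&(P[:,:,0]<.8); 
    b=(abs(P[:,:,1])<.3)&(P[:,:,0]>.3)&(P[:,:,0]<.8)
    print('bench z', np.median(P[:,:,2][b]))
for n,(x0,y0,x1,y1) in {'top':(215,155,300,265),'scene':(235,145,345,270)}.items():
    im=np.load(f'pics/{n}0.npz')['im'][y0:y1,x0:x1]
    cv2.imwrite(f'pics/{n}0z.png',cv2.resize(im[:,:,::-1],None,fx=5,fy=5,interpolation=cv2.INTER_CUBIC))
E
```

```text
top [138.6  81. ] 350 [0.9094 0.3855 0.006 ] [array([909.4, 385.8]), array([60. , 61.2]), np.float64(1.6)] z 0.0754
top [396.9  90.8] 1164 [ 0.9015 -0.3639  0.006 ] [array([ 901.6, -365. ]), array([ 40.5, 250. ]), np.float64(8.5)] z 0.0109
top [182.1 181.7] 821 [0.618  0.2448 0.006 ] [array([618.5, 244.6]), array([ 56.2, 119.8]), np.float64(71.2)] z 0.0067
top [352.1 192.3] 860 [ 0.6014 -0.2376  0.006 ] [array([ 601.7, -237.5]), array([ 58. , 120.1]), np.float64(67.4)] z 0.007
top [252.6 201.2] 953 [0.5682 0.0431 0.006 ] [array([563.8,  39.3]), array([170.3,  85.2]), np.float64(1.6)] z 0.0286
top [122.9 208. ] 808 [0.5386 0.4078 0.006 ] [array([538.8, 407.8]), array([ 54.5, 118.6]), np.float64(77.4)] z 0.0068
top [355.  243.9] 860 [ 0.4562 -0.2474  0.006 ] [array([ 456.4, -246.7]), array([ 58.2, 119.3]), np.float64(66.9)] z 0.0072
top [275.7 278.8] 304 [ 0.3536 -0.0285  0.006 ] [array([359.4, -29.4]), array([148.4,  37.3]), np.float64(31.4)] z 0.0084
top [100.5 308.4] 206 [0.2591 0.4522 0.006 ] [array([262.8, 458.9]), array([27.1, 82.9]), np.float64(1.6)] z 0.0118
bench z 0.001763080
[... 699 characters left out ...]
array([ 57.9, 121.5]), np.float64(67.5)] z 0.0056
scene [356.  267.8] 153 [0.7308 0.1675 0.006 ] [array([731.2, 167.8]), array([42. , 35.2]), np.float64(79.9)] z 0.0695
scene [454.9 300.5] 636 [0.8621 0.384  0.006 ] [array([862.9, 381.6]), array([63.8, 86. ]), np.float64(48.4)] z 0.0732
scene [149.8 367.7] 1945 [ 0.9002 -0.3659  0.006 ] [array([ 899.4, -362.8]), array([ 41.4, 250.9]), np.float64(8.6)] z 0.0101
scene [283.4 390.4] 1044 [ 1.0023 -0.0716  0.006 ] [array([1008.9,  -71.5]), array([ 97.9, 106.3]), np.float64(81.5)] z -0.7505
scene [232.9 401.9] 924 [ 1.0076 -0.1856  0.006 ] [array([ 999.5, -204.2]), array([150.3,  81.2]), np.float64(86.2)] z -0.7502
bench z -0.00013524394618946722
```

View pics/top0z.png

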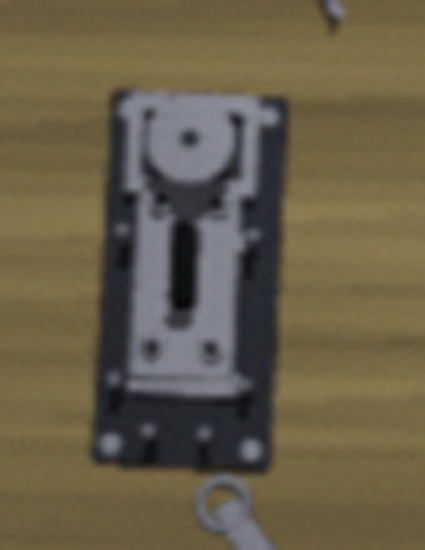

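View pics/scene0z.png

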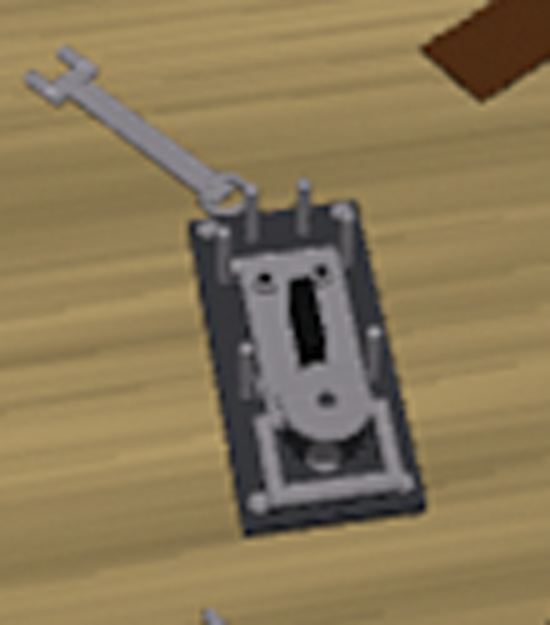

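```bash
python3 - <<'E'
from h import *
for n,(x0,y0,x1,y1) in {'top':(225,160,285,262),'scene':(235,175,330,260)}.items():
    D=np.load(f'pics/{n}0.npz'); im,d=D['im'],D['d']
    hsv=cv2.cvtColor(im,cv2.COLOR_RGB2HSV); m=np.zeros((420,560),np.uint8)
    a=(hsv[:,:,2]<75)&(hsv[:,:,1]<110)
    m[y0:y1,x0:x1]=a[y0:y1,x0:x1]
    k,l,st,ce=cv2.connectedComponentsWithStats(m); i=1+np.argmax(st[1:,4]); 
    cs=cv2.findContours((l==i).astype(np.uint8),0,cv2.CHAIN_APPROX_NONE)[0]; c=max(cs,key=cv2.contourArea)
    w=np.array([ray(n,*p[0],.012)[:2] for p in c],np.float32)*1000
    print(n,st[i],cv2.minAreaRect(w))
    o=im.copy(); o[l==i]=(255,0,255); cv2.imwrite(f'pics/{n}m.png',cv2.resize(o[y0-5:y1+5,x0-5:x1+5,::-1],None,fx=5,fy=5,interpolation=0))
    # head: rough centre
    mp=dict(top=(253,182.8),scene=(300,225))[n]
    print(ray(n,*mp,.07),d[int(mp[1]),int(mp[0])],cloud(n,d)[int(mp[1]),int(mp[0])])
    P=cloud(n,d); s=(P[:,:,2]>.06)&(P[:,:,2]<.078)&(abs(P[:,:,0]-.61)<.08)&(abs(P[:,:,1]-.04)<.06)
    v,u=np.nonzero(s); print(s.sum(),u.mean(),v.mean(),ray(n,u.mean(),v.mean(),.07))
    # black grip top
    s=(hsv[:,:,2]<50)&(P[:,:,2]>.045)&(P[:,:,2]<.07)&(abs(P[:,:,0]-.55)<.06)&(abs(P[:,:,1]-.04)<.04)
    v,u=np.nonzero(s);print('grip',s.sum(),P[s].mean(0),np.percentile(P[s],[5,95],axis=0))
E
```

```text
Traceback (most recent call last):
  File "h.py", line 11, in ray
    c=r.calibration(n); M=R.from_quat(c['orientation']).as_matrix()
ValueError: time passes only in moves, steps and waits
```

```bash
python3 - <<'E'
import cv2,numpy as np
a=cv2.imread('pics/topm.png');b=cv2.imread('pics/scenem.png')
H=max(a.shape[0],b.shape[0]);o=np.zeros((H,a.shape[1]+b.shape[1],3),np.uint8);o[:a.shape[0],:a.shape[1]]=a;o[:b.shape[0],a.shape[1]:]=b
cv2.imwrite('pics/mm.png',o);print(o.shape)
E
```

```text
[ WARN:0@0.022] global loadsave.cpp:275 findDecoder imread_('pics/topm.png'): can't open/read file: check file path/integrity
[ WARN:0@0.022] global loadsave.cpp:275 findDecoder imread_('pics/scenem.png'): can't open/read file: check file path/integrity
Traceback (most recent call last):
AttributeError: 'NoneType' object has no attribute 'shape'
```

```bash
python3 - <<'E'
s=open('h.py').read()
s=s.replace("r.calibration(n)","CAL[n]")
s=s.replace("def snap","""A=np.array
CAL={'scene': {'fx': 485.1694719502221, 'fy': 485.1694719502221, 'cx': 276.95999855055203, 'cy': 207.2108585719153, 'eye': A([ 1.29856747, -0.11736359,  1.12343632]), 'orientation': A([ 0.72824832,  0.61287394, -0.20397986, -0.22898065])},
'top': {'fx': 379.61930329720354, 'fy': 379.61930329720354, 'cx': 277.196578724062, 'cy': 210.60255965111392, 'eye': A([ 0.45343563, -0.02915801,  1.07197969]), 'orientation': A([ 0.7164006 , -0.69641441,  0.02957055, -0.03004529])}}
def snap""",1)
open('h.py','w').write(s)
E
python3 - <<'E'
from h import *
for n,(x0,y0,x1,y1) in {'top':(225,160,285,262),'scene':(235,175,330,260)}.items():
    D=np.load(f'pics/{n}0.npz'); im,d=D['im'],D['d']
    hsv=cv2.cvtColor(im,cv2.COLOR_RGB2HSV); m=np.zeros((420,560),np.uint8)
    a=(hsv[:,:,2]<75)&(hsv[:,:,1]<110)
    m[y0:y1,x0:x1]=a[y0:y1,x0:x1]
    k,l,st,ce=cv2.connectedComponentsWithStats(m); i=1+np.argmax(st[1:,4]); 
    cs=cv2.findContours((l==i).astype(np.uint8),0,cv2.CHAIN_APPROX_NONE)[0]; c=max(cs,key=cv2.contourArea)
    w=np.array([ray(n,*p[0],.012)[:2] for p in c],np.float32)*1000
    print(n,st[i],cv2.minAreaRect(w))
    o=im.copy(); o[l==i]=(255,0,255); cv2.imwrite(f'pics/{n}m.png',cv2.resize(o[y0-5:y1+5,x0-5:x1+5,::-1],None,fx=4,fy=4,interpolation=0))
    P=cloud(n,d); s=(P[:,:,2]>.06)&(P[:,:,2]<.078)&(abs(P[:,:,0]-.61)<.08)&(abs(P[:,:,1]-.04)<.06)
    v,u=np.nonzero(s); print('head',s.sum(),u.mean(),v.mean(),ray(n,u.mean(),v.mean(),.07))
    s=(hsv[:,:,2]<50)&(P[:,:,2]>.045)&(P[:,:,2]<.07)&(abs(P[:,:,0]-.55)<.06)&(abs(P[:,:,1]-.04)<.04)
    v,u=np.nonzero(s);print('grip',s.sum(),P[s].mean(0),np.percentile(P[s],[5,95],axis=0))
a=cv2.imread('pics/topm.png');b=cv2.imread('pics/scenem.png')
H=max(a.shape[0],b.shape[0]);o=np.zeros((H,a.shape[1]+b.shape[1],3),np.uint8);o[:a.shape[0],:a.shape[1]]=a;o[:b.shape[0],a.shape[1]:]=b
cv2.imwrite('pics/mm.png',o);print(o.shape)
E
```

```text
top [ 233  173   40   77 1171] ((540.067138671875, 41.27756881713867), (100.28553009033203, 211.4349822998047), 88.80219268798828)
head 313 252.5335463258786 186.94568690095846 [0.59945348 0.04014744 0.07      ]
grip 74 [0.54457224 0.04212373 0.06130737] [[0.5250921  0.03729098 0.05812008]
 [0.56544126 0.04758444 0.06426246]]
scene [273 189  47  63 587] ((548.6178588867188, 41.13691711425781), (98.8487548828125, 212.4788818359375), 88.87887573242188)
head 259 298.9189189189189 223.20849420849422 [0.60980193 0.03885427 0.07      ]
grip 85 [0.55428486 0.04139558 0.05813041] [[0.53257081 0.03506837 0.04959002]
 [0.57223258 0.04758564 0.06275198]]
(448, 700, 3)
```

View pics/mm.png

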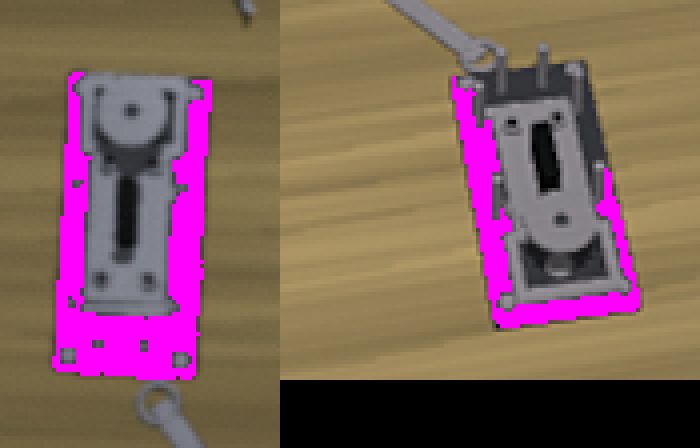

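```bash
python3 - <<'E'
from h import *
print(ray('top',252.75,182.75,.07),ray('scene',300,224.75,.07))
# hough for head
for n,c in (('top',(253,183)),('scene',(300,225))):
    im=np.load(f'pics/{n}0.npz')['im']; x,y=c
    g=cv2.cvtColor(im[y-22:y+22,x-22:x+22],cv2.COLOR_RGB2GRAY); g=cv2.resize(g,None,fx=8,fy=8,interpolation=cv2.INTER_CUBIC)
    cc=cv2.HoughCircles(g,cv2.HOUGH_GRADIENT,1,100,param1=80,param2=15,minRadius=55,maxRadius=90)
    if cc is not None:
        for q in cc[0][:3]:
            u,v=x-22+(q[0]+.5)/8-.5,y-22+(q[1]+.5)/8-.5; print(n,u,v,q[2]/8,ray(n,u,v,.07))
# dowel tops & screws at top: jig holes
im=np.load('pics/top0.npz')['im'][162:258,225:283]; cv2.imwrite('pics/tz.png',cv2.resize(im[:,:,::-1],None,fx=6,fy=6,interpolation=cv2.INTER_CUBIC))
im=np.load('pics/scene0.npz')['im'][178:256,262:328]; cv2.imwrite('pics/sz.png',cv2.resize(im[:,:,::-1],None,fx=7,fy=7,interpolation=cv2.INTER_CUBIC))
E
```

```text
[0.61074561 0.03995139 0.07      ] [0.61503809 0.04069837 0.07      ]
scene 300.75 236.875 10.2 [0.65192651 0.03540384 0.07      ]
```

View pics/tz.png

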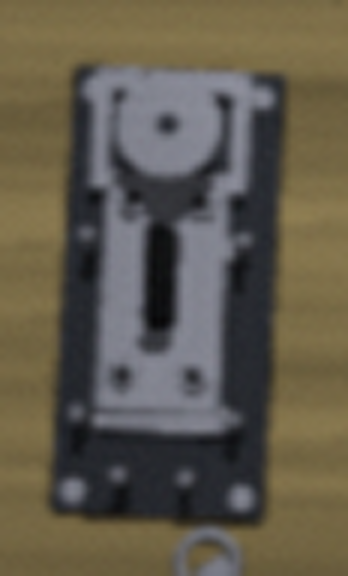

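View pics/sz.png

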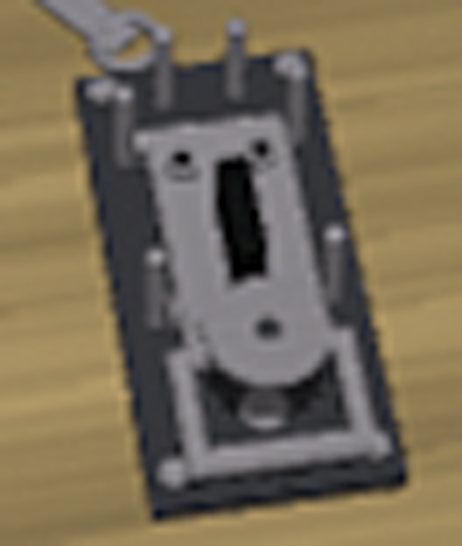

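```bash
python3 - <<'E'
from h import *
tp=[(88,232),(244,240),(77,412),(235,418),(118,474),(186,478)]
sp=[(335,234),(156,257),None,(122,93),(237,28),(163,37)]
nom=np.array([(-40,-35),(-40,35),(40,-35),(40,35),(67,-15),(67,15)],float) # nest frame, nest x ~ -world x, y ~ -world y ; u small=+y world = -y nest
T=np.array([ray('top',(u+.5)/6-.5+225,(v+.5)/6-.5+162,.057)[:2] for u,v in tp])
S=[None if q is None else ray('scene',(q[0]+.5)/7-.5+262,(q[1]+.5)/7-.5+178,.057)[:2] for q in sp]
print((T*1000).round(1)); print([None if s is None else (s*1000).round(1) for s in S])
for nm,idx,W in(('top',range(6),T),('scene',[0,1,3,4,5],S)):
    idx=list(idx);W=np.array([W[i] for i in idx])*1000; N=nom[idx]
    a=N-N.mean(0);b=W-W.mean(0); H=a.T@b;U,s,Vt=np.linalg.svd(H);M=Vt.T@U.T
    t=W.mean(0)-M@N.mean(0); print(nm,np.linalg.det(M),'yaw',np.degrees(np.arctan2(M[1,0],M[0,0])),'nest',t,'stud',t+M@[-89,0],'res',(W-(N@M.T+t)).round(1).tolist())
print(ray('top',(168.5)/6-.5+225,124.5/6-.5+162,.07),ray('scene',268.5/7-.5+262,328.5/7-.5+178,.07))
E
```

```text
[[564.3  75.5]
 [562.6   5.5]
 [483.6  77.5]
 [482.9   7.1]
 [456.6  58.2]
 [455.7  28. ]]
[array([567.5,  76.1]), array([566. ,   6.6]), None, array([485.6,   7.1]), array([461.3,  58.1]), array([460.6,  28.1])]
top 0.9999999999999998 yaw 178.75377582098983 nest [523.25484519  41.49182193] stud [612.23379336  39.55616092] res [[0.3, -0.1], [0.2, -0.1], [-0.5, 0.1], [0.4, -0.3], [-0.0, 0.3], [-0.3, 0.0]]
scene 1.0000000000000002 yaw 178.9277481159982 nest [527.12504751  41.85092036] stud [616.10946291  40.18544258] res [[-0.2, 0.0], [-0.5, 0.5], [-0.9, -0.5], [0.9, 0.0], [0.7, -0.1]]
[0.61207817 0.0404408  0.07      ] [0.61398613 0.04052612 0.07      ]
```

```bash
cat >> h.py <<'E'
NEST=A([.5252,.0417,.022]); YAW=np.radians(178.83); NX=A([np.cos(YAW),np.sin(YAW)]); NY=A([-NX[1],NX[0]])
def nest(x,y): return NEST[:2]+NX*x+NY*y
def go(tgt,yaw=None):
    """print tool-frame shift to world tgt and roll such that tool y lies along world angle yaw (mod pi)"""
    s=r.get_state(); M=R.from_quat(s['eef_rot']).as_matrix(); d=M.T@(A(tgt)-s['tool_pos'])
    ty=np.arctan2(M[1,1],M[0,1])
    print('t',round(s['clock'],2),'pos',s['tool_pos'].round(4),'F',s['contact_force'].round(2),'op mm',round(s['opening']*88.1,1),'q7',s['q'][6].round(2))
    print('tool axes x',M[:,0].round(3),'y',M[:,1].round(3),'z',M[:,2].round(3))
    if yaw is not None:
        e=(yaw-ty+np.pi/2)%np.pi-np.pi/2   # world-z turn; tool x is down => roll=-e
        a=-e; c,s_=np.cos(a),np.sin(a)
        print('roll',round(a,4),'deg',round(np.degrees(a),1))
    print('shift mm',(d*1000).round(1))
E
python3 - <<'E'
from h import *
g=ray('top',252.75,182.75,.07)
st=nest(-89,0); gp=nest(-20,0); print(st,gp)
go([gp[0],gp[1],.2],YAW+np.pi/2)
E
```

```text
[89.50664455 -1.77558505] [20.52103024 -0.36667866]
t 0.1 pos [0.1574 0.6043 0.238 ] F [ 0.21 -0.25 -1.12] op mm 88.0 q7 -0.22
tool axes x [-0.    -0.002 -1.   ] y [ 0.252  0.968 -0.002] z [ 0.968 -0.252  0.   ]
roll -0.2343 deg -13.4
shift mm [   33.4  4191.1 19951.3]
```

```bash
sed -i 's/return NEST\[:2\]+NX\*x+NY\*y/return NEST[:2]+(NX*x+NY*y)\/1000/' h.py
```

Emit:
arm_command(
  plan=[
    [0.0881,0,0,0,-0.117],
    [0.0881,0,0,0,-0.1173],
    [0.0881,0,0,0,0],
  ],
)

```text
clock: 0.48
tool_pos: [0.1576, 0.6045, 0.2383]
eef_rot: [0.007, 0.707, -0.008, 0.707]
contact_force: [-0.5, 0.7, 0.2]
opening: 1.003
```

```bash
python3 - <<'E'
from h import *
gp=nest(-20,0); print(nest(-89,0), gp)
go([gp[0],gp[1],.2],YAW+np.pi/2)
E
```

```text
[0.61418144 0.03988271] [0.54519583 0.04129162]
t 0.47 pos [0.1576 0.6045 0.2383] F [-0.46  0.73  0.22] op mm 88.4 q7 -0.03
tool axes x [-0.001 -0.001 -1.   ] y [ 0.022  1.    -0.001] z [ 1.    -0.022 -0.001]
roll -0.0015 deg -0.1
shift mm [  38.6 -554.5  399.9]
```

Emit:
arm_command(
  plan=[
    [0.0881,0,-0.046,0.033,0],
    [0.0881,0,-0.046,0.033,0],
    [0.0881,0,-0.046,0.033,0],
    [0.0881,0,-0.046,0.033,0],
    [0.0881,0,-0.046,0.033,0],
    [0.0881,0,-0.046,0.033,0],
    [0.06,0,-0.046,0.033,0],
    [0.06,0,-0.046,0.033,0],
    [0.06,0,-0.046,0.033,0],
    [0.06,0,-0.046,0.033,0],
    [0.06,0,-0.046,0.033,0],
    [0.06,0,-0.046,0.033,0],
  ],
)

```text
clock: 1.98
tool_pos: [0.543, 0.0432, 0.2387]
eef_rot: [0.008, 0.707, -0.008, 0.707]
contact_force: [0.5, 0.6, -0.7]
opening: 0.678
```

```bash
python3 - <<'E'
from h import *
snap('top','top1');snap('scene','scene1')
gp=nest(-20,0)
go([gp[0],gp[1],.032],YAW+np.pi/2)
E
```

```text
t 2.08 pos [0.5452 0.0369 0.2382] F [-0.54 -0.02 -0.06] op mm 60.0 q7 1.11
tool axes x [ 0.002 -0.004 -1.   ] y [ 0.035  0.999 -0.004] z [ 0.999 -0.035  0.002]
roll -0.0143 deg -0.8
shift mm [206.1   5.2  -0.6]
```

View pics/scene1.png

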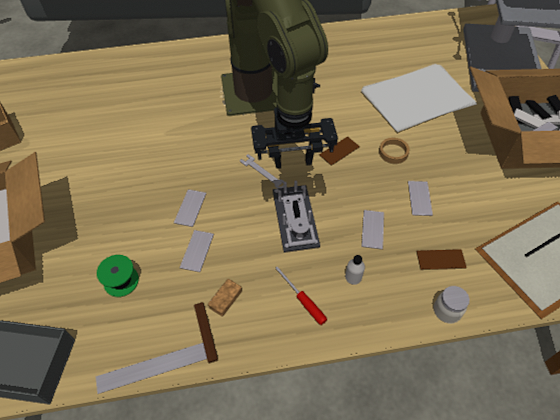

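Emit:
arm_command(
  plan=[
    [0.06,0.045,0.0013,0,-0.005],
    [0.06,0.045,0.0013,0,-0.005],
    [0.06,0.04,0.0013,0,-0.004],
    [0.06,0.0,0.0013,0,0],
    [0.06,0.0,0,0,0],
  ],
)

```text
clock: 2.7
tool_pos: [0.5428, 0.0508, 0.1099]
eef_rot: [0.003, 0.707, -0.002, 0.708]
contact_force: [0.5, 0.9, 0.8]
opening: 0.683
```

```bash
python3 - <<'E'
from h import *
im,d=snap('scene','scene2'); cv2.imwrite('pics/z.png',cv2.resize(im[140:270,220:350,::-1],None,fx=4.5,fy=4.5,interpolation=cv2.INTER_CUBIC))
gp=nest(-20,0)
go([gp[0],gp[1],.032],YAW+np.pi/2)
E
```

```text
t 2.75 pos [0.5432 0.0506 0.1103] F [ 0.19 -0.04  0.04] op mm 60.6 q7 1.02
tool axes x [ 0.003  0.001 -1.   ] y [0.007 1.    0.001] z [ 1.    -0.007  0.003]
roll 0.0134 deg 0.8
shift mm [78.3 -9.4  1.8]
```

View pics/z.png

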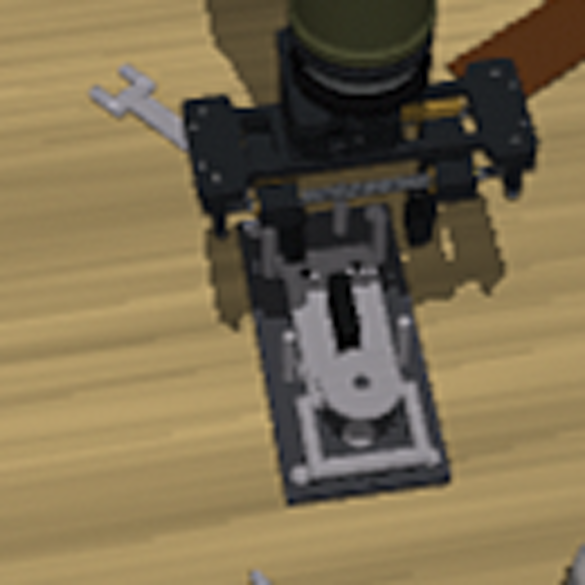

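Emit:
arm_command(
  plan=[
    [0.06,0,0,0,0],
    [0.06,0,0,0,0],
    [0.06,0,0,0,0],
  ],
)

```text
clock: 3.12
tool_pos: [0.5424, 0.05, 0.1092]
eef_rot: [0.002, 0.707, -0.002, 0.707]
contact_force: [-0.1, -0.1, 1.2]
opening: 0.68
```

```bash
python3 - <<'E'
from h import *
gp=nest(-20,0)
go([gp[0],gp[1],.032],YAW+np.pi/2)
E
```

```text
t 3.12 pos [0.5424 0.05   0.1092] F [-0.14 -0.12  1.24] op mm 59.9 q7 1.02
tool axes x [ 0.001  0.    -1.   ] y [0.007 1.    0.   ] z [ 1.    -0.007  0.001]
roll 0.0137 deg 0.8
shift mm [77.2 -8.7  2.8]
```

Emit:
arm_command(
  plan=[
    [0.06,0.02,-0.0087,0.0028,0.0137],
    [0.06,0.0,0,0,0],
    [0.06,0,0,0,0],
    [0.06,0,0,0,0],
  ],
)

```text
clock: 3.62
tool_pos: [0.5452, 0.0419, 0.0893]
eef_rot: [0.007, 0.707, -0.007, 0.707]
contact_force: [0.5, 0.5, -0.0]
opening: 0.683
```

```bash
python3 - <<'E'
from h import *
gp=nest(-20,0)
go([gp[0],gp[1],.032],YAW+np.pi/2)
im,d=snap('scene','scene3'); cv2.imwrite('pics/z3.png',cv2.resize(im[140:270,220:350,::-1],None,fx=4.5,fy=4.5,interpolation=cv2.INTER_CUBIC))
E
```

```text
t 3.62 pos [0.5452 0.0419 0.0893] F [ 0.52  0.48 -0.02] op mm 60.2 q7 1.01
tool axes x [ 0.001  0.001 -1.   ] y [0.02  1.    0.001] z [ 1.    -0.02   0.001]
roll 0.0008 deg 0.0
shift mm [57.3 -0.6 -0.1]
```

View pics/z3.png

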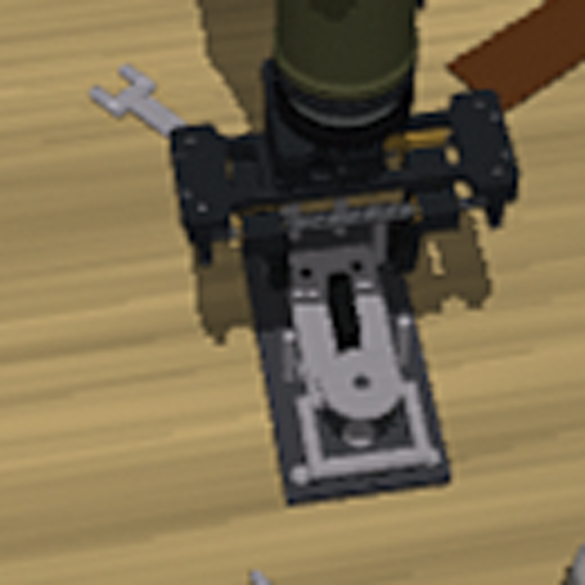

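Emit:
arm_command(
  plan=[
    [0.06,0.03,0,0,0],
    [0.06,0.027,-0.0006,0,0],
    [0.06,0,0,0,0],
    [0.0,0,0,0,0],
    [0.0,0,0,0,0],
    [0.0,0,0,0,0],
    [0.0,0,0,0,0],
    [0.0,0,0,0,0],
  ],
  force=5,
)

```text
clock: 4.68
tool_pos: [0.5454, 0.042, 0.0321]
eef_rot: [0.007, 0.707, -0.006, 0.708]
contact_force: [-0.3, 2.9, 1.8]
opening: 0.159
```

```bash
python3 - <<'E'
from h import *
gp=nest(-20,0)
go([gp[0],gp[1],.032],YAW+np.pi/2)
im,d=snap('scene','scene4'); cv2.imwrite('pics/z4.png',cv2.resize(im[140:270,220:350,::-1],None,fx=4.5,fy=4.5,interpolation=cv2.INTER_CUBIC))
E
```

```text
t 4.67 pos [0.5454 0.042  0.0321] F [-0.29  2.94  1.8 ] op mm 14.0 q7 0.98
tool axes x [ 0.001  0.002 -1.   ] y [0.019 1.    0.002] z [ 1.    -0.019  0.001]
roll 0.0012 deg 0.1
shift mm [ 0.1 -0.7 -0.2]
```

View pics/z4.png

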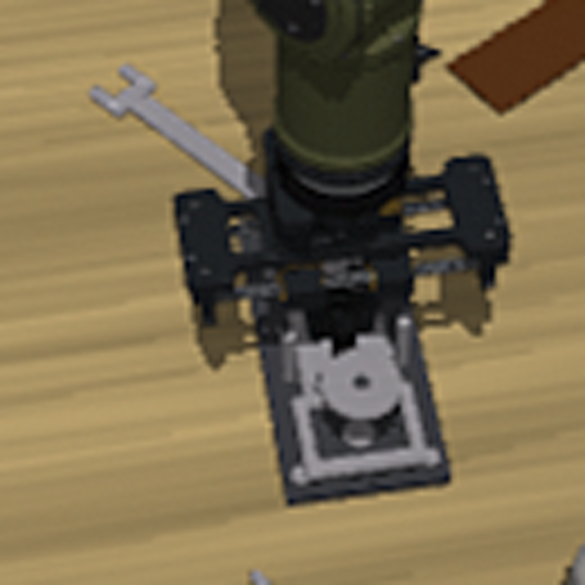

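Emit:
arm_command(
  plan=[
    [0.0,-0.01,0,0,0],
    [0.0,-0.01,0,0,0],
    [0.0,0,0,0,0],
    [0.0,0,0,0,0],
  ],
  force=4,
)

```text
clock: 5.22
tool_pos: [0.5448, 0.0404, 0.0517]
eef_rot: [0.007, 0.707, -0.007, 0.707]
contact_force: [0.2, -0.2, -3.8]
opening: 0.158
```

```bash
python3 - <<'E'
from h import *
gp=nest(-20,0)
go([gp[0],gp[1],.032],YAW+np.pi/2)
im,d=snap('scene','scene5'); cv2.imwrite('pics/z5.png',cv2.resize(im[140:270,220:350,::-1],None,fx=4.5,fy=4.5,interpolation=cv2.INTER_CUBIC))
E
```

```text
t 5.22 pos [0.5448 0.0404 0.0517] F [ 0.24 -0.21 -3.8 ] op mm 13.9 q7 0.99
tool axes x [-0. -0. -1.] y [ 0.021  1.    -0.   ] z [ 1.    -0.021 -0.   ]
roll -0.0002 deg -0.0
shift mm [19.7  0.9  0.4]
```

View pics/z5.png

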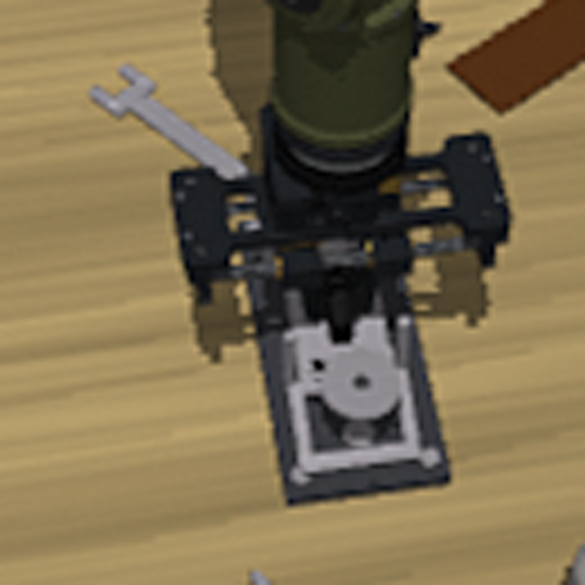

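```bash
python3 - <<'E'
from h import *
f=lambda u,v,z:ray('top',(u+.5)/6-.5+225,(v+.5)/6-.5+162,z)
# offset +2mm x to common frame
for nm,u,v in(('bar outer',168,72),('ear L',88,130),('ear R',248,130),('body L',100,330),('body R',222,330),('end',150,408)):
    p=f(u,v,.027); q=(p[:2]+[.002,0]-NEST[:2])*1000; print(nm,p[:2].round(4),'nest',(q@NX).round(1),(q@NY).round(1))
D=np.load('pics/scene5.npz'); P=cloud('scene',D['d'])
im=D['im'].astype(int); 
q=(P[:,:,:2]-NEST[:2])*1000; nx=q@NX; ny=q@NY; z=P[:,:,2]*1000
for v in range(220,250,2):
    print(v,[(int(nx[v,u]),int(ny[v,u]),int(z[v,u]),im[v,u].sum()//3) for u in range(284,316,4)])
# tilt geometry
for th in (0,15,20,25,30):
    t=np.radians(th)
    g=lambda x,h:(round(x*np.cos(t)-(h-29)*np.sin(t),1),round(x*np.sin(t)+(h-29)*np.cos(t),1))
    print(th,'innerTop',g(-50,5),'innerBot',g(-50,0),'barInTop',g(-88,5),'barInBot',g(-88,0),'barOutTop',g(-98,5),'barOutBot',g(-98,0),'end',g(60,0))
E
```

```text
bar outer [0.6433 0.0442] nest -120.0 -5.0
ear L [0.615  0.0804] nest -91.0 -40.5
ear R [0.6171 0.0063] nest -94.6 33.5
body L [0.5224 0.0715] nest 1.4 -29.7
body R [0.524  0.0154] nest -1.3 26.3
end [0.4872 0.0472] nest 36.1 -4.8
220 [(-43, 34, 33, np.int64(95)), (-51, 24, 41, np.int64(146)), (-51, 13, 39, np.int64(122)), (-72, 6, 69, np.int64(144)), (-75, -3, 70, np.int64(143)), (-77, -13, 70, np.int64(143)), (-45, -32, 20, np.int64(83)), (-40, -44, 10, np.int64(59))]
222 [(-40, 33, 19, np.int64(98)), (-55, 25, 37, np.int64(143)), (-77, 18, 68, np.int64(128)), (-76, 7, 65, np.int64(143)), (-79, -2, 67, np.int64(137)), (-81, -13, 67, np.int64(143)), (-60, -28, 32, np.int64(146)), (-47, -43, 11, np.int64(59))]
224 [(-44, 34, 15, np.int64(95)), (-60, 26, 36, np.int64(160)), (-84, 19, 69, np.int64(147)), (-85, 8, 68, np.int64(145)), (-87, -1, 69, np.int64(42)), (-85, -12, 64, np.int64(141)), (-90, -21, 69, np.int64(142)), (-53, -42, 10, np.int64(56))]
226 [(-63, 37, 33, np.int64(146)), (-61, 26, 28, np.int64(153)), (-93, 20, 75, np.int64(143)), (-92, 10, 70, np.int64(143)), (-93, 0, 70
[... 3765 characters left out ...]
.float64(66.3), np.float64(-6.7))
25 innerTop (np.float64(-35.2), np.float64(-42.9)) innerBot (np.float64(-33.1), np.float64(-47.4)) barInTop (np.float64(-69.6), np.float64(-58.9)) barInBot (np.float64(-67.5), np.float64(-63.5)) barOutTop (np.float64(-78.7), np.float64(-63.2)) barOutBot (np.float64(-76.6), np.float64(-67.7)) end (np.float64(66.6), np.float64(-0.9))
30 innerTop (np.float64(-31.3), np.float64(-45.8)) innerBot (np.float64(-28.8), np.float64(-50.1)) barInTop (np.float64(-64.2), np.float64(-64.8)) barInBot (np.float64(-61.7), np.float64(-69.1)) barOutTop (np.float64(-72.9), np.float64(-69.8)) barOutBot (np.float64(-70.4), np.float64(-74.1)) end (np.float64(66.5), np.float64(4.9))
```

Emit:
arm_command(
  plan=[
    [0.0,-0.008,0.0005,0.001,0],
    [0.0,-0.008,0,0.001,0],
    [0.0,0,0,0,0],
    [0.0,0,0,0,0],
  ],
  force=4,
)

```text
clock: 5.78
tool_pos: [0.5469, 0.0412, 0.0678]
eef_rot: [0.007, 0.707, -0.007, 0.707]
contact_force: [0.9, -0.8, -2.7]
opening: 0.154
```

```bash
cat >> h.py <<'E'
def tiltcheck(name):
    im,d=snap('scene',name); cv2.imwrite(f'pics/{name}z.png',cv2.resize(im[120:270,220:370,::-1],None,fx=4,fy=4,interpolation=cv2.INTER_CUBIC))
    return im,d
def nf(P):
    q=(P[...,:2]-NEST[:2])*1000; return np.stack([q@NX,q@NY,P[...,2]*1000],-1)
E
python3 - <<'E'
from h import *
go([*nest(-22,0),.09],YAW+np.pi/2)
im,d=tiltcheck('s6')
N=nf(cloud('scene',d)); g=im.sum(2)//3
s=(g>120)&(N[...,0]<-40)&(N[...,0]>-140)&(abs(N[...,1])<40)&(N[...,2]>15)&(N[...,2]<62)
for v,u in np.argwhere(s)[::6]: print((u,v),N[v,u].astype(int).tolist(),end=' ')
E
```

```text
t 5.78 pos [0.5469 0.0412 0.0678] F [ 0.9  -0.77 -2.69] op mm 13.6 q7 1.0
tool axes x [ 0.  0. -1.] y [0.02 1.   0.  ] z [ 1.   -0.02  0.  ]
roll 0.0002 deg 0.0
shift mm [-22.2   0.1   0.3]
(np.int64(309), np.int64(211)) [-43, -33, 59] (np.int64(304), np.int64(212)) [-42, -20, 57] (np.int64(302), np.int64(213)) [-43, -14, 54] (np.int64(287), np.int64(214)) [-41, 25, 56] (np.int64(293), np.int64(214)) [-44, 9, 56] (np.int64(299), np.int64(214)) [-42, -6, 51] (np.int64(305), np.int64(214)) [-47, -22, 54] (np.int64(289), np.int64(215)) [-43, 20, 54] (np.int64(295), np.int64(215)) [-47, 4, 55] (np.int64(301), np.int64(215)) [-50, -10, 56] (np.int64(286), np.int64(216)) [-45, 29, 54] (np.int64(292), np.int64(216)) [-49, 13, 56] (np.int64(298), np.int64(216)) [-48, -2, 51] (np.int64(287), np.int64(217)) [-49, 27, 54] (np.int64(295), np.int64(217)) [-52, 5, 53] (np.int64(305), np.int64(217)) [-55, -20, 51] (np.int64(295), np.int64(218)) [-54, 6, 51] (np.int64(288), np.int64(219)) [-56, 25, 54] (np.int64(309), np.int64(219)) [-62, -30, 50] (np.int64(292), np.int64(220)) [-61, 15, 54] (np.int
[... 851 characters left out ...]
 3, 31] (np.int64(305), np.int64(237)) [-110, -11, 39] (np.int64(311), np.int64(237)) [-111, -27, 37] (np.int64(292), np.int64(238)) [-107, 22, 38] (np.int64(298), np.int64(238)) [-107, 6, 35] (np.int64(304), np.int64(238)) [-109, -8, 33] (np.int64(310), np.int64(238)) [-113, -24, 36] (np.int64(289), np.int64(239)) [-107, 30, 36] (np.int64(295), np.int64(239)) [-110, 15, 36] (np.int64(301), np.int64(239)) [-112, 0, 35] (np.int64(307), np.int64(239)) [-113, -16, 33] (np.int64(290), np.int64(240)) [-110, 28, 35] (np.int64(296), np.int64(240)) [-112, 13, 34] (np.int64(314), np.int64(240)) [-109, -36, 17] (np.int64(292), np.int64(241)) [-116, 24, 38] (np.int64(287), np.int64(244)) [-109, 36, 15]
```

View pics/s6z.png

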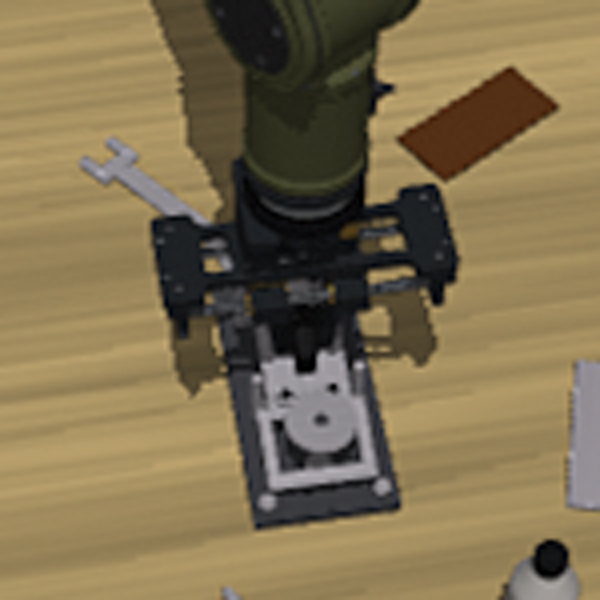

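Emit:
arm_command(
  plan=[
    [0.0,-0.003,0,0.001,0],
    [0.0,0.003,0,0.0,0],
    [0.0,-0.003,0,0,0],
    [0.0,0,0,0,0],
  ],
  force=3,
)

```text
clock: 6.32
tool_pos: [0.5482, 0.0413, 0.071]
eef_rot: [0.007, 0.707, -0.007, 0.707]
contact_force: [0.3, 0.1, -0.7]
opening: -0.001
```

```bash
cat >> h.py <<'E'
def planefit(im,d,ylim=40,xlo=-140,xhi=-40,zlo=15,zhi=60):
    N=nf(cloud('scene',d)); g=im.sum(2)//3
    s=(g>120)&(N[...,0]<xhi)&(N[...,0]>xlo)&(abs(N[...,1])<34)&(N[...,2]>zlo)&(N[...,2]<zhi)
    q=N[s]
    for _ in range(4):
        c=np.polyfit(q[:,0],q[:,2],1); e=abs(np.polyval(c,q[:,0])-q[:,2]); q=q[e<6]
    print('slope deg',np.degrees(np.arctan(c[0])).round(1),'z@-110',np.polyval(c,-110).round(1),'z@-60',np.polyval(c,-60).round(1),len(q),'xrange',np.percentile(q[:,0],[1,99]).round(0),'y',np.percentile(q[:,1],[1,99]).round(0))
E
python3 - <<'E'
from h import *
go([*nest(-22,0),.09],YAW+np.pi/2)
D=np.load('pics/s6.npz'); planefit(D['im'],D['d'],zlo=25)
im,d=tiltcheck('s7'); planefit(im,d,zlo=25)
E
```

```text
t 6.33 pos [0.5482 0.0413 0.071 ] F [ 0.31  0.14 -0.72] op mm -0.1 q7 1.0
tool axes x [ 0.001  0.    -1.   ] y [0.02 1.   0.  ] z [ 1.    -0.02   0.001]
roll 0.0003 deg 0.0
shift mm [-19.  -0.  -1.]
slope deg 15.6 z@-110 36.4 z@-60 50.4 265 xrange [-116.  -40.] y [-33.  34.]
slope deg 0.3 z@-110 27.4 z@-60 27.6 118 xrange [-116.  -41.] y [-33.  34.]
```

Emit:
arm_command(
  plan=[
    [0.05,-0.03,0,0,0],
    [0.05,-0.03,0,0,0],
    [0.05,-0.01,0,0,0],
    [0.05,0,0,0,0],
  ],
  force=5,
)

```text
clock: 6.88
tool_pos: [0.5481, 0.0411, 0.1409]
eef_rot: [0.007, 0.707, -0.007, 0.707]
contact_force: [0.1, 0.4, -0.3]
opening: 0.434
```

```bash
python3 - <<'E'
from h import *
im,d=snap('scene','s8'); cv2.imwrite('pics/s8z.png',cv2.resize(im[178:256,262:328,::-1],None,fx=7,fy=7,interpolation=cv2.INTER_CUBIC))
go([*nest(-22,0),.03],YAW+np.pi/2)
f=lambda u,v,z:nf(ray('scene',(u+.5)/7-.5+262,(v+.5)/7-.5+178,z)-[.002,0,0])
print(f(250,160,.061))
E
```

```text
t 6.92 pos [0.5476 0.0411 0.1402] F [-0.35  0.03 -0.67] op mm 42.7 q7 1.05
tool axes x [-0.001 -0.    -1.   ] y [ 0.02  1.   -0.  ] z [ 1.    -0.02  -0.001]
roll 0.0002 deg 0.0
shift mm [110.2   0.2  -0.4]
[-2.54209289 -8.4592691  61.        ]
```

View pics/s8z.png

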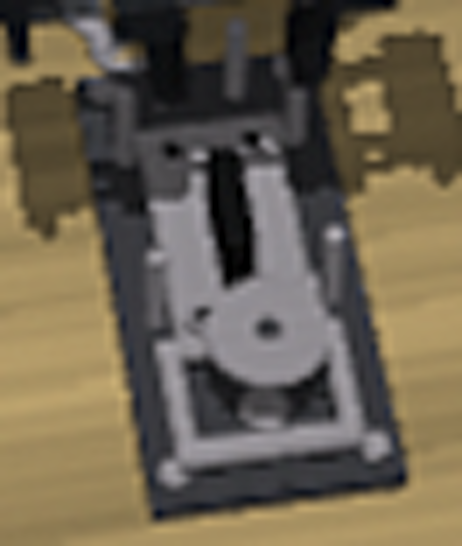

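Emit:
arm_command(
  plan=[
    [0.05,0.05,0,-0.0055,0],
    [0.05,0.048,0,0,0],
    [0.05,0.012,0,0,0],
    [0.05,0,0,0,0],
    [0.0,0,0,0,0],
    [0.0,0,0,0,0],
    [0.0,0,0,0,0],
    [0.0,0,0,0,0],
  ],
  force=6,
)

```text
clock: 7.92
tool_pos: [0.5427, 0.0413, 0.0311]
eef_rot: [0.007, 0.707, -0.007, 0.707]
contact_force: [0.3, -0.0, 3.7]
opening: 0.158
```

```bash
python3 - <<'E'
from h import *
go([*nest(-22,0),.03],YAW+np.pi/2)
im,d=tiltcheck('s9'); planefit(im,d,zlo=16)
E
```

```text
t 7.92 pos [0.5427 0.0413 0.0311] F [ 0.26 -0.02  3.73] op mm 13.9 q7 0.97
tool axes x [ 0.001  0.    -1.   ] y [0.02 1.   0.  ] z [ 1.    -0.02   0.001]
roll 0.0001 deg 0.0
shift mm [1.1 0.  4.5]
slope deg 0.2 z@-110 26.6 z@-60 26.8 150 xrange [-117.  -40.] y [-33.  34.]
```

Emit:
arm_command(
  plan=[
    [0.0,-0.01,0,0,0],
    [0.0,-0.01,0,0,0],
    [0.0,0,0,0,0],
    [0.0,0,0,0,0],
  ],
  force=5,
)

```text
clock: 8.48
tool_pos: [0.5424, 0.0412, 0.0507]
eef_rot: [0.007, 0.707, -0.007, 0.707]
contact_force: [1.0, -0.1, -3.8]
opening: 0.156
```

```bash
python3 - <<'E'
from h import *
go([*nest(-22,0),.03],YAW+np.pi/2)
im,d=tiltcheck('s10'); planefit(im,d,zlo=16)
E
```

```text
t 8.47 pos [0.5424 0.0412 0.0507] F [ 0.96 -0.1  -3.79] op mm 13.7 q7 0.98
tool axes x [-0.  0. -1.] y [0.02 1.   0.  ] z [ 1.   -0.02 -0.  ]
roll 0.0002 deg 0.0
shift mm [20.7  0.1  4.8]
slope deg 0.9 z@-110 45.5 z@-60 46.2 201 xrange [-116.  -41.] y [-33.  34.]
```

View pics/s10z.png

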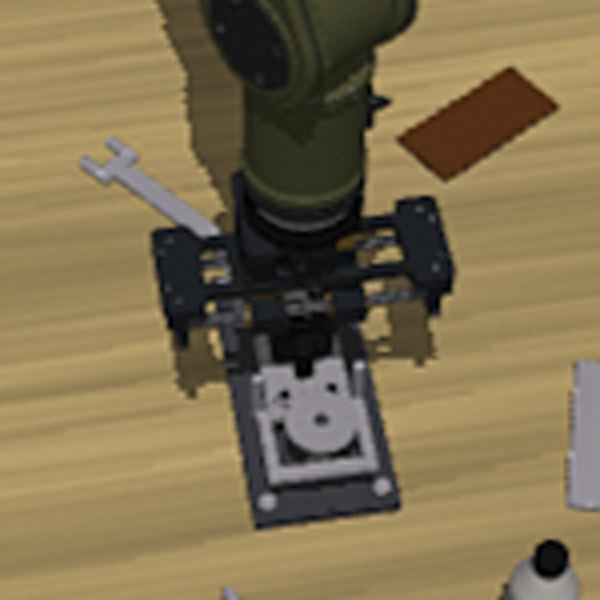

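Emit:
arm_command(
  plan=[
    [0.0,-0.007,0,0.004,0],
    [0.0,-0.007,0,0.004,0],
    [0.0,-0.004,0,0.001,0],
    [0.0,-0.004,0,0.001,0],
    [0.0,-0.004,0,0.001,0],
    [0.0,0,0,0,0],
    [0.0,0,0,0,0],
  ],
  force=5,
)

```text
clock: 9.4
tool_pos: [0.5532, 0.0411, 0.0766]
eef_rot: [0.007, 0.707, -0.007, 0.707]
contact_force: [0.5, -0.4, -3.4]
opening: 0.158
```

```bash
python3 - <<'E'
from h import *
go([*nest(-22,0),.03],YAW+np.pi/2)
im,d=tiltcheck('s11'); planefit(im,d,zlo=25,zhi=64)
E
```

```text
t 9.4 pos [0.5532 0.0411 0.0766] F [ 0.46 -0.45 -3.38] op mm 13.9 q7 1.0
tool axes x [-0.  0. -1.] y [0.02 1.   0.  ] z [ 1.   -0.02 -0.  ]
roll 0.0003 deg 0.0
shift mm [46.6  0.1 -6. ]
slope deg 8.6 z@-110 55.2 z@-60 62.8 188 xrange [-123.  -49.] y [-33.  34.]
```

View pics/s11z.png

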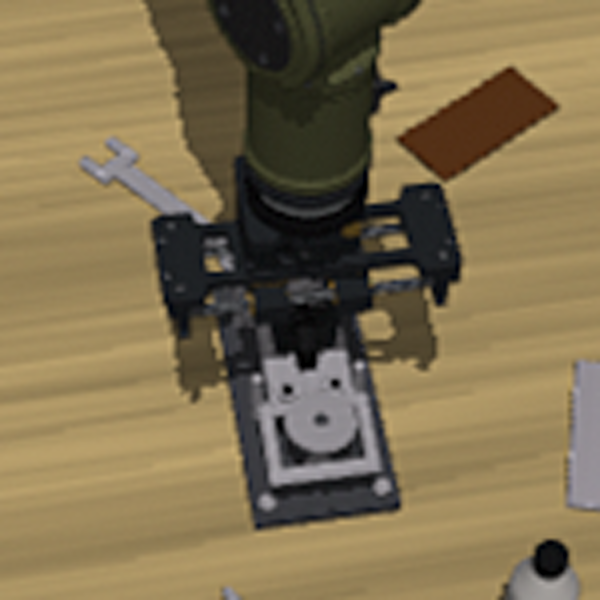

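Emit:
arm_command(
  plan=[
    [0.0,-0.004,0,0.001,0],
    [0.0,-0.004,0,0.001,0],
    [0.0,-0.004,0,0.0,0],
    [0.0,0,0,0,0],
    [0.0,0,0,0,0],
  ],
  force=5,
)

```text
clock: 10.07
tool_pos: [0.5555, 0.041, 0.0888]
eef_rot: [0.007, 0.707, -0.007, 0.707]
contact_force: [-0.5, -0.3, -2.9]
opening: 0.155
```

```bash
python3 - <<'E'
from h import *
go([*nest(-22,0),.03],YAW+np.pi/2)
im,d=tiltcheck('s12'); planefit(im,d,zlo=25,zhi=68)
E
```

```text
t 10.07 pos [0.5555 0.041  0.0888] F [-0.48 -0.31 -2.86] op mm 13.7 q7 1.01
tool axes x [ 0.  0. -1.] y [0.02 1.   0.  ] z [ 1.   -0.02  0.  ]
roll 0.0002 deg 0.0
shift mm [58.8  0.  -8.3]
slope deg 24.4 z@-110 43.1 z@-60 65.8 219 xrange [-114.  -52.] y [-33.  34.]
```

View pics/s12z.png

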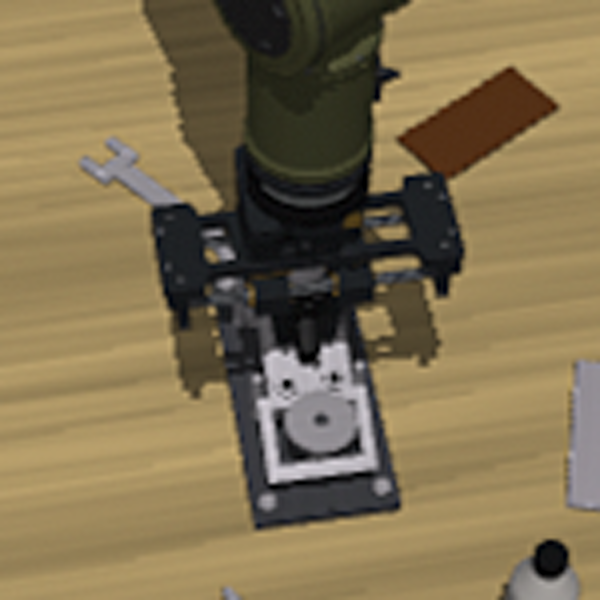

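Emit:
arm_command(
  plan=[
    [0.0,-0.003,0,0.002,0],
    [0.0,-0.001,0,0.0,0],
    [0.0,0,0,0,0],
    [0.0,0,0,0,0],
  ],
  force=5,
)

```text
clock: 10.62
tool_pos: [0.5574, 0.041, 0.0927]
eef_rot: [0.007, 0.707, -0.007, 0.707]
contact_force: [-0.3, -0.3, -2.8]
opening: 0.158
```

Emit:
arm_command(
  plan=[
    [0.0,0,0,0,0],
    [0.0,0,0,0,0],
  ],
  force=20,
)

```text
clock: 10.88
tool_pos: [0.5574, 0.041, 0.0927]
eef_rot: [0.007, 0.707, -0.007, 0.707]
contact_force: [0.1, -0.0, -3.2]
opening: 0.159
```

```bash
python3 - <<'E'
from h import *
go([*nest(-22,0),.03],YAW+np.pi/2)
im,d=tiltcheck('s13'); planefit(im,d,zlo=25,zhi=68)
N=nf(cloud('scene',d)); g=im.sum(2)//3
s=(g>120)&(N[...,0]<-30)&(N[...,0]>-140)&(abs(N[...,1])<34)&(N[...,2]>25)&(N[...,2]<85)
q=N[s]; print('bar max extents', np.percentile(q[q[:,2]<50],[1,5,95,99],axis=0).round(0).tolist())
E
```

```text
t 10.88 pos [0.5574 0.041  0.0927] F [ 0.09 -0.   -3.2 ] op mm 14.0 q7 1.02
tool axes x [ 0.  0. -1.] y [0.02 1.   0.  ] z [ 1.   -0.02  0.  ]
roll 0.0002 deg 0.0
shift mm [ 62.7   0.1 -10.2]
slope deg 27.9 z@-110 40.7 z@-60 67.1 193 xrange [-112.  -56.] y [-33.  34.]
bar max extents [[-112.0, -33.0, 37.0], [-111.0, -31.0, 38.0], [-94.0, 32.0, 48.0], [-89.0, 33.0, 49.0]]
```

View pics/s13z.png

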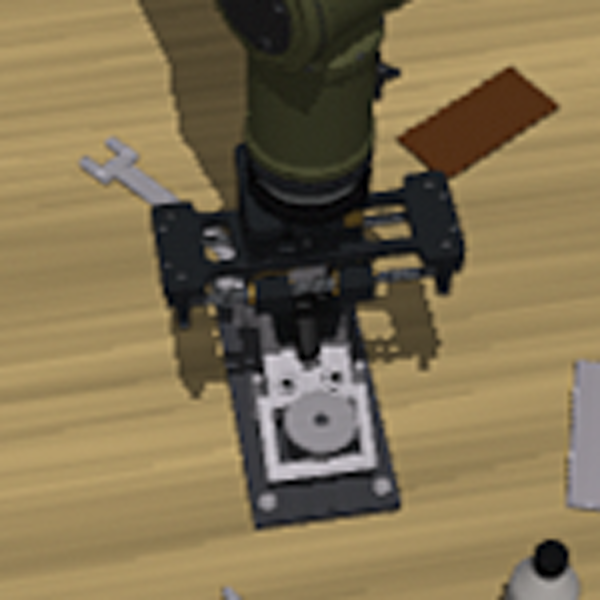

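Emit:
arm_command(
  plan=[
    [0.0,0.002,0,-0.002,0],
    [0.0,0,0,-0.004,0],
    [0.0,0,0,0,0],
    [0.0,0,0,0,0],
  ],
)

```text
clock: 11.42
tool_pos: [0.5514, 0.0412, 0.0908]
eef_rot: [0.007, 0.707, -0.007, 0.707]
contact_force: [-0.1, -0.5, -2.9]
opening: 0.157
```

```bash
python3 - <<'E'
from h import *
go([*nest(-22,0),.03],YAW+np.pi/2)
im,d=tiltcheck('s14'); planefit(im,d,zlo=25,zhi=68)
N=nf(cloud('scene',d)); g=im.sum(2)//3
s=(g>120)&(N[...,0]<-30)&(N[...,0]>-140)&(abs(N[...,1])<34)&(N[...,2]>25)&(N[...,2]<85)
q=N[s]; print('bar max extents', np.percentile(q[q[:,2]<50],[1,5,95,99],axis=0).round(0).tolist())
E
```

```text
t 11.43 pos [0.5514 0.0412 0.0908] F [-0.05 -0.5  -2.87] op mm 13.8 q7 1.01
tool axes x [-0.  0. -1.] y [0.02 1.   0.  ] z [ 1.   -0.02 -0.  ]
roll 0.0003 deg 0.0
shift mm [60.8 -0.  -4.2]
slope deg 26.3 z@-110 36.9 z@-60 61.6 176 xrange [-106.  -46.] y [-33.  34.]
bar max extents [[-106.0, -33.0, 34.0], [-105.0, -32.0, 35.0], [-83.0, 33.0, 48.0], [-79.0, 34.0, 49.0]]
```

View pics/s14z.png

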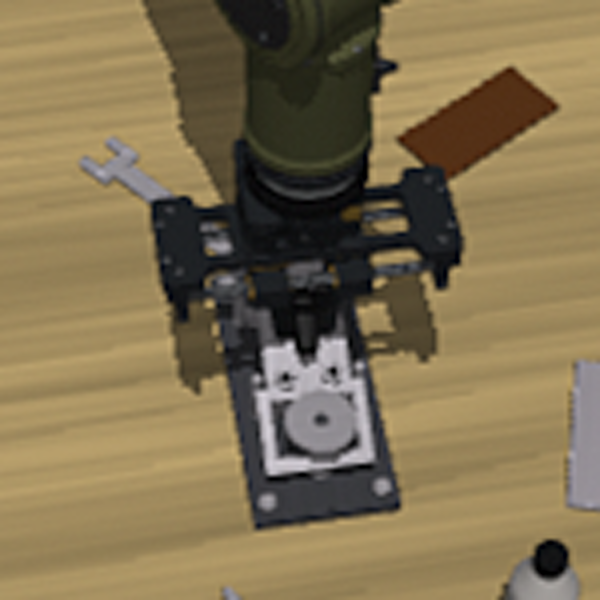

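Emit:
arm_command(
  plan=[
    [0.0,-0.004,0,0,0],
    [0.0,-0.004,0,0,0],
    [0.0,-0.004,0,0,0],
    [0.0,0,0,0,0],
    [0.0,0,0,0,0],
  ],
)

```text
clock: 12.1
tool_pos: [0.5514, 0.0411, 0.1027]
eef_rot: [0.007, 0.707, -0.007, 0.707]
contact_force: [0.6, -0.1, -3.0]
opening: 0.159
```

```bash
python3 - <<'E'
from h import *
go([*nest(-22,0),.03],YAW+np.pi/2)
im,d=tiltcheck('s15'); planefit(im,d,zlo=25,zhi=68)
E
```

```text
t 12.1 pos [0.5514 0.0411 0.1027] F [ 0.65 -0.11 -2.98] op mm 14.0 q7 1.02
tool axes x [-0.  0. -1.] y [0.02 1.   0.  ] z [ 1.   -0.02 -0.  ]
roll 0.0002 deg 0.0
shift mm [72.7  0.1 -4.2]
slope deg 29.0 z@-110 46.9 z@-60 74.7 100 xrange [-105.  -68.] y [-33.  33.]
```

View pics/s15z.png

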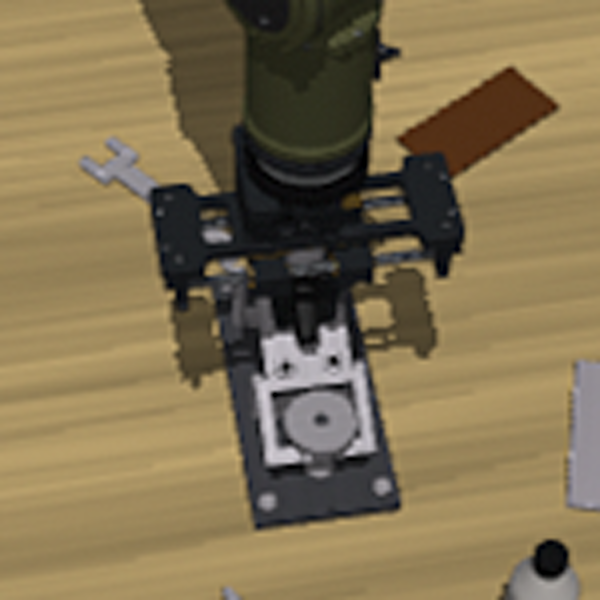

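Emit:
arm_command(
  plan=[
    [0.0,-0.004,0,0,0],
    [0.0,-0.003,0,0,0],
    [0.0,0,0,0.005,0],
    [0.0,0,0,0.005,0],
    [0.0,0,0,0,0],
    [0.0,0,0,0,0],
  ],
)

```text
clock: 12.9
tool_pos: [0.5613, 0.0409, 0.1095]
eef_rot: [0.007, 0.707, -0.007, 0.707]
contact_force: [-0.6, -0.1, -3.5]
opening: 0.157
```

```bash
python3 - <<'E'
from h import *
go([*nest(-22,0),.03],YAW+np.pi/2)
im,d=tiltcheck('s16'); planefit(im,d,zlo=25,zhi=68)
E
```

```text
t 12.9 pos [0.5613 0.0409 0.1095] F [-0.57 -0.12 -3.53] op mm 13.9 q7 1.03
tool axes x [-0.  0. -1.] y [ 0.02  1.   -0.  ] z [ 1.   -0.02 -0.  ]
roll 0.0002 deg 0.0
shift mm [ 79.5   0.1 -14. ]
slope deg 15.1 z@-110 58.9 z@-60 72.4 126 xrange [-116.  -72.] y [-33.  33.]
```

View pics/s16z.png

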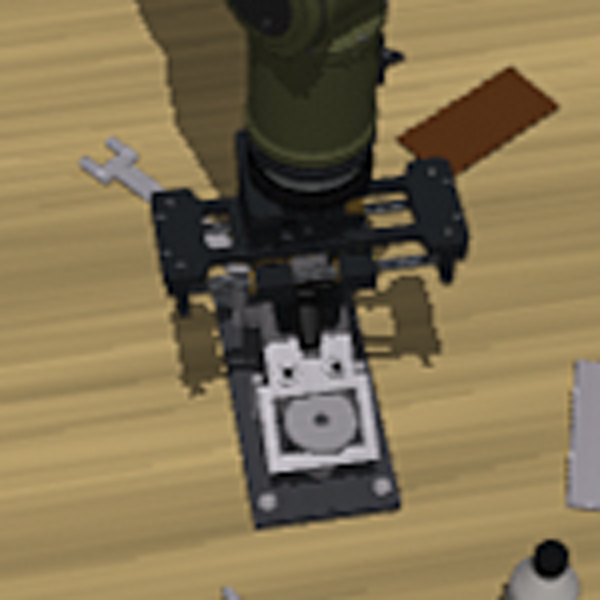

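Emit:
arm_command(
  plan=[
    [0.0,0,0,0.005,0],
    [0.0,0,0,0.005,0],
    [0.0,0,0,0.005,0],
    [0.0,0,0,0,0],
    [0.0,0,0,0,0],
  ],
)

```text
clock: 13.58
tool_pos: [0.5762, 0.0406, 0.1096]
eef_rot: [0.007, 0.707, -0.007, 0.707]
contact_force: [-0.5, -0.3, -2.8]
opening: 0.154
```

```bash
python3 - <<'E'
from h import *
go([*nest(-22,0),.03],YAW+np.pi/2)
im,d=tiltcheck('s17')
E
```

```text
t 13.57 pos [0.5762 0.0406 0.1096] F [-0.54 -0.31 -2.78] op mm 13.5 q7 1.05
tool axes x [-0. -0. -1.] y [ 0.02  1.   -0.  ] z [ 1.   -0.02 -0.  ]
roll 0.0003 deg 0.0
shift mm [ 79.6   0.1 -29. ]
```

View pics/s17z.png

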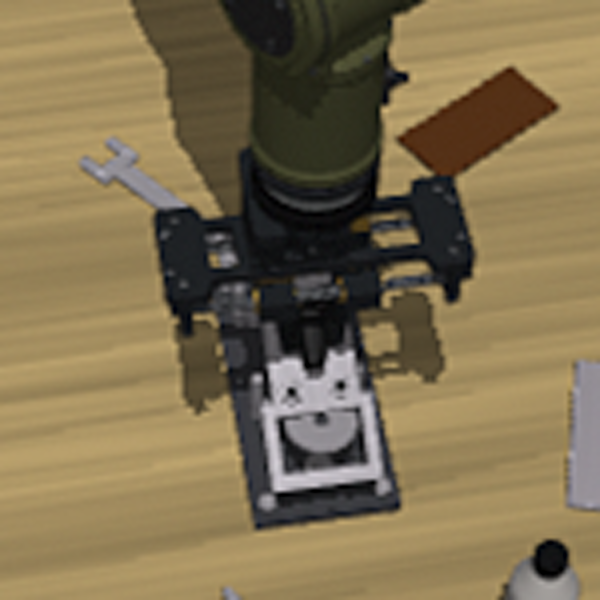

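Emit:
arm_command(
  plan=[
    [0.0,-0.02,0,0.003,0],
    [0.0,-0.04,0,0,0],
    [0.0,-0.04,0,0,0],
    [0.0,0,-0.03,-0.01,0],
    [0.0,0,-0.03,-0.01,0],
    [0.0,0,-0.03,-0.01,0],
    [0.0,0,-0.03,-0.01,0],
    [0.0,0,-0.026,-0.009,0],
    [0.0,0,0,0,0],
    [0.0,0,0,0,0],
    [0.0,0,0,0,0],
  ],
)

```text
clock: 15.0
tool_pos: [0.528, -0.1029, 0.2098]
eef_rot: [0.007, 0.707, -0.006, 0.707]
contact_force: [-0.5, -0.2, -3.5]
opening: 0.157
```

```bash
python3 - <<'E'
from h import *
go([.53,-.105,.06],YAW+np.pi/2)
im,d=snap('scene','s18')
E
```

```text
t 15.0 pos [ 0.528  -0.1029  0.2098] F [-0.53 -0.18 -3.52] op mm 13.8 q7 1.33
tool axes x [ 0.001  0.001 -1.   ] y [0.018 1.    0.001] z [ 1.    -0.018  0.001]
roll 0.0025 deg 0.1
shift mm [149.8  -2.2   2. ]
```

View pics/s18.png

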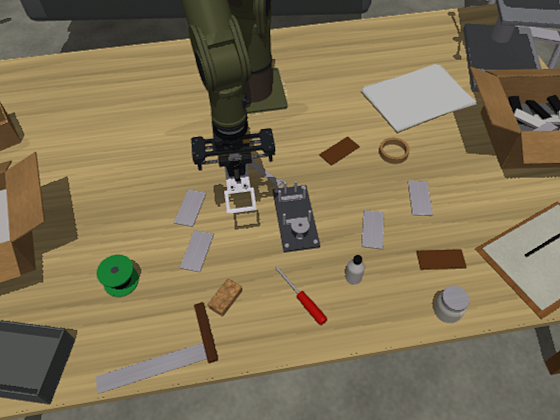

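Emit:
arm_command(
  plan=[
    [0.0,0.05,-0.002,0,0],
    [0.0,0.05,0,0,0],
    [0.0,0.05,0,0,0],
    [0.0,0,0,0,0],
  ],
)

```text
clock: 15.55
tool_pos: [0.5254, -0.1051, 0.057]
eef_rot: [0.007, 0.709, -0.006, 0.705]
contact_force: [-0.8, 0.3, -3.0]
opening: 0.16
```

Emit:
arm_command(
  plan=[
    [0.0,0.008,0,0,0],
    [0.0,0.008,0,0,0],
    [0.0,0.008,0,0,0],
    [0.0,0.008,0,0,0],
    [0.0,0.008,0,0,0],
    [0.0,0.005,0,0,0],
    [0.0,0.0,0,0,0],
    [0.0,0.0,0,0,0],
  ],
  force=6,
)

```text
clock: 16.55
tool_pos: [0.5277, -0.1064, 0.0147]
eef_rot: [0.007, 0.707, -0.007, 0.707]
contact_force: [0.1, 0.3, -3.5]
opening: 0.16
```

```bash
python3 - <<'E'
from h import *
go([.53,-.105,.01],YAW+np.pi/2)
im,d=snap('scene','s19'); cv2.imwrite('pics/s19z.png',cv2.resize(im[120:270,160:310,::-1],None,fx=4,fy=4,interpolation=cv2.INTER_CUBIC))
E
```

```text
t 16.55 pos [ 0.5277 -0.1064  0.0147] F [ 0.07  0.33 -3.51] op mm 14.1 q7 1.18
tool axes x [ 0.  0. -1.] y [0.02 1.   0.  ] z [ 1.   -0.02  0.  ]
roll 0.0003 deg 0.0
shift mm [4.7 1.4 2.3]
```

View pics/s19z.png

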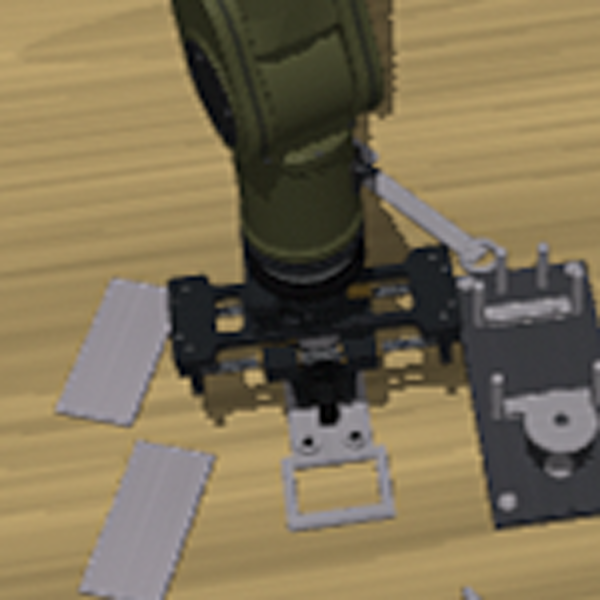

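Emit:
arm_command(
  plan=[
    [0.0,0.003,0,0,0],
    [0.0,0.003,0,0,0],
    [0.0,0,0,0,0],
    [0.0,0,0,0,0],
  ],
)

```text
clock: 17.1
tool_pos: [0.5284, -0.1065, 0.0095]
eef_rot: [0.007, 0.706, -0.007, 0.708]
contact_force: [-0.3, -0.3, 6.6]
opening: 0.163
```

```bash
python3 - <<'E'
from h import *
go([.53,-.105,.01],YAW+np.pi/2)
im,d=snap('scene','s20'); P=cloud('scene',d)*1000
g=im.sum(2)//3
s=(g>120)&(P[...,0]>540)&(P[...,0]<650)&(abs(P[...,1]+105)<45)
c=np.polyfit(P[s][:,0],P[s][:,2],1); print(s.sum(),c,np.polyval(c,[540,640]))
E
```

```text
t 17.1 pos [ 0.5284 -0.1065  0.0095] F [-0.27 -0.29  6.62] op mm 14.3 q7 1.18
tool axes x [ 0.002 -0.    -1.   ] y [ 0.02  1.   -0.  ] z [ 1.    -0.02   0.002]
roll 0.0003 deg 0.0
shift mm [-0.5  1.5  1.6]
957 [-0.06350591 39.88792186] [ 5.59472876 -0.75586255]
```

Emit:
arm_command(
  plan=[
    [0.05,0,0,0,0],
    [0.05,0,0,0,0],
    [0.05,-0.03,0,0,0],
    [0.0881,-0.05,0,0,0],
    [0.0881,-0.05,0,0,0],
    [0.0881,0,0,0,0],
    [0.0881,0,0,0,0],
    [0.0881,0,0,0,0],
  ],
)

```text
clock: 18.15
tool_pos: [0.5264, -0.1064, 0.1373]
eef_rot: [0.007, 0.708, -0.007, 0.706]
contact_force: [-0.3, -0.1, -0.5]
opening: 0.995
```

```bash
cat >> h.py <<'E'
def plates(tag):
    out=[]
    for n in('top','scene'):
        im,d=snap(n,f'{n}_{tag}'); P=cloud(n,d); hsv=cv2.cvtColor(im,cv2.COLOR_RGB2HSV)
        m=((hsv[:,:,1]<60)&(hsv[:,:,2]>110)&(abs(P[:,:,1])<.5)&(P[:,:,0]>.3)&(P[:,:,0]<.8)).astype(np.uint8)
        k,l,st,ce=cv2.connectedComponentsWithStats(m)
        for i in range(1,k):
            if st[i,4]>400:
                c,rr=rect(n,(l==i).astype(np.uint8),.006); w,h=rr[1]; a=rr[2]+(0 if w>h else 90)
                a=(a+90)%180-90
                print(n,st[i,4],c[:2].round(4),'size',round(w),round(h),'long deg',round(a,1),'z',np.median(P[:,:,2][l==i]).round(3))
E
python3 - <<'E'
from h import *
plates('p1')
go([.6035,-.238,.06],np.radians(-22.6+90))
E
```

```text
top 879 [0.6166 0.2442] size 59 123 long deg -18.3 z 0.007
top 880 [0.5372 0.4066] size 58 121 long deg -12.8 z 0.007
scene 682 [0.543 0.405] size 57 123 long deg -12.6 z 0.005
scene 696 [ 0.4603 -0.2472] size 58 122 long deg -22.7 z 0.005
scene 666 [ 0.5593 -0.1086] size 72 149 long deg -1.3 z 0.005
scene 771 [0.6226 0.2431] size 57 122 long deg -18.5 z 0.005
scene 838 [ 0.606  -0.2382] size 58 122 long deg -22.5 z 0.006
scene 2505 [ 0.9809 -0.1053] size 429 42 long deg 90.0 z -0.751
t 18.25 pos [ 0.5267 -0.1063  0.1375] F [0.89 0.62 1.01] op mm 88.0 q7 1.26
tool axes x [-0.002  0.    -1.   ] y [0.02 1.   0.  ] z [ 1.    -0.02  -0.002]
roll 0.3745 deg 21.5
shift mm [  77.2 -130.2   79.6]
```

View pics/scene_p1.png

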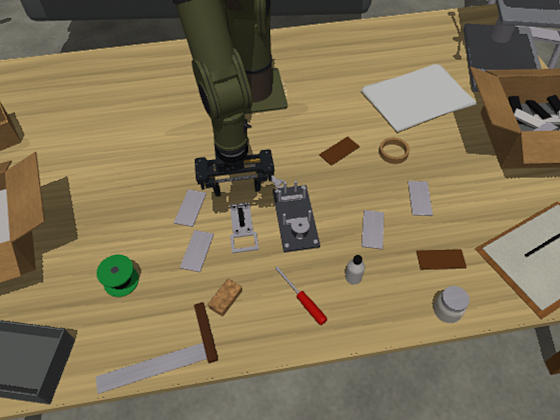

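Emit:
arm_command(
  plan=[
    [0.0881,0,-0.033,0.02,0],
    [0.0881,0,-0.033,0.02,0],
    [0.0881,0,-0.033,0.02,0],
    [0.0881,0,-0.031,0.02,0],
    [0.0881,0,0,0,0.125],
    [0.0881,0,0,0,0.125],
    [0.0881,0,0,0,0.1245],
    [0.0881,0.04,0,0,0],
    [0.0881,0,0,0,0],
    [0.0881,0,0,0,0],
    [0.0881,0,0,0,0],
  ],
  force=25,
)

```text
clock: 19.62
tool_pos: [0.6057, -0.2382, 0.0999]
eef_rot: [0.139, 0.693, -0.139, 0.694]
contact_force: [-0.5, 0.5, -0.1]
opening: 1.001
```

```bash
python3 - <<'E'
from h import *
go([.6037,-.238,.003],np.radians(-22.6+90))
im,d=snap('scene','s21'); cv2.imwrite('pics/s21z.png',cv2.resize(im[180:300,140:260,::-1],None,fx=5,fy=5,interpolation=cv2.INTER_CUBIC))
E
```

```text
t 19.62 pos [ 0.6057 -0.2382  0.0999] F [-0.5   0.54 -0.09] op mm 88.2 q7 1.21
tool axes x [ 0.002 -0.    -1.   ] y [0.385 0.923 0.   ] z [ 0.923 -0.385  0.002]
roll -0.0003 deg -0.0
shift mm [96.9 -0.6 -2.1]
```

View pics/s21z.png

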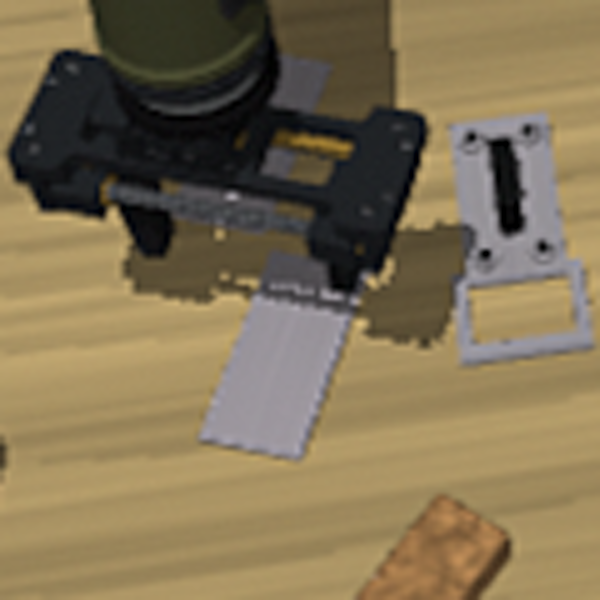

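Emit:
arm_command(
  plan=[
    [0.0881,0.04,-0.0006,-0.002,0],
    [0.0881,0.035,0,0,0],
    [0.0881,0.02,0,0,0],
    [0.0881,0,0,0,0],
    [0.04,0,0,0,0],
    [0.04,0,0,0,0],
    [0.04,0,0,0,0],
    [0.04,0,0,0,0],
    [0.04,0,0,0,0],
  ],
  force=25,
)

```text
clock: 20.8
tool_pos: [0.6032, -0.2378, 0.0043]
eef_rot: [0.139, 0.693, -0.139, 0.694]
contact_force: [-1.0, -0.2, 5.0]
opening: 0.621
```

Emit:
arm_command(
  plan=[
    [0.04,-0.03,0,0,0],
    [0.04,-0.05,0,0,0],
    [0.04,-0.04,0,0,0],
    [0.04,0,0,0,0],
    [0.04,0,0,0,0],
    [0.04,0,0,0,0],
  ],
)

```text
clock: 21.55
tool_pos: [0.6014, -0.2375, 0.1218]
eef_rot: [0.139, 0.695, -0.138, 0.692]
contact_force: [-0.3, 0.1, -1.0]
opening: 0.622
```

```bash
python3 - <<'E'
from h import *
go([*nest(-1,0),.06],YAW+np.pi/2)
im,d=snap('scene','s22'); cv2.imwrite('pics/s22z.png',cv2.resize(im[150:300,140:290,::-1],None,fx=4,fy=4,interpolation=cv2.INTER_CUBIC))
E
```

```text
t 21.55 pos [ 0.6014 -0.2375  0.1218] F [-0.26  0.07 -0.97] op mm 54.8 q7 1.22
tool axes x [-0.003  0.001 -1.   ] y [ 0.384  0.923 -0.   ] z [ 0.923 -0.384 -0.004]
roll -0.3742 deg -21.4
shift mm [  62.4  228.8 -176.6]
```

View pics/s22z.png

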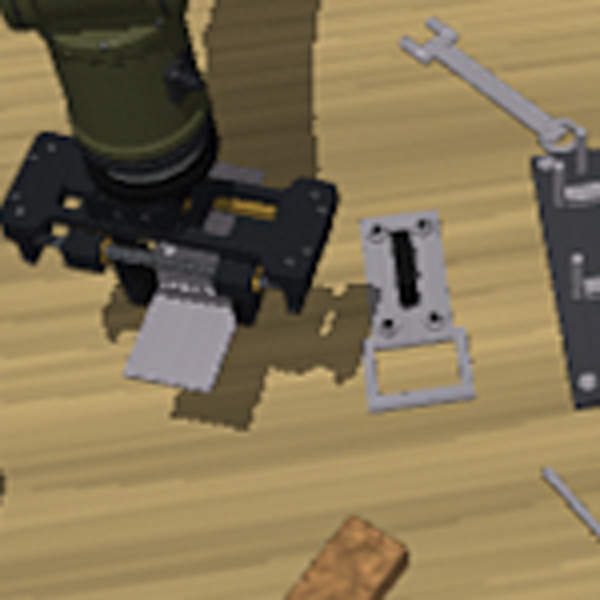

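Emit:
arm_command(
  plan=[
    [0.04,0,0.038,-0.0295,0],
    [0.04,0,0.038,-0.0295,0],
    [0.04,0,0.038,-0.0295,0],
    [0.04,0,0.038,-0.0295,0],
    [0.04,0,0.038,-0.0295,0],
    [0.04,0,0.0388,-0.0295,0],
    [0.04,0,0,0,-0.125],
    [0.04,0,0,0,-0.125],
    [0.04,0,0,0,-0.1242],
    [0.04,0,0,0,0],
    [0.04,0,0,0,0],
    [0.04,0,0,0,0],
  ],
)

```text
clock: 23.1
tool_pos: [0.5273, 0.0415, 0.1235]
eef_rot: [0.008, 0.707, -0.008, 0.707]
contact_force: [-0.3, 0.2, -0.9]
opening: 0.618
```

```bash
python3 - <<'E'
from h import *
go([*nest(-1,0),.0275],YAW+np.pi/2)
im,d=snap('top','t23'); cv2.imwrite('pics/t23z.png',cv2.resize(im[150:300,190:340,::-1],None,fx=4,fy=4,interpolation=cv2.INTER_CUBIC))
E
```

```text
t 23.1 pos [0.5273 0.0415 0.1235] F [-0.31  0.24 -0.86] op mm 54.4 q7 0.99
tool axes x [-0. -0. -1.] y [ 0.022  1.    -0.   ] z [ 1.    -0.022 -0.   ]
roll -0.0012 deg -0.1
shift mm [96.   0.2 -1. ]
```

View pics/t23z.png

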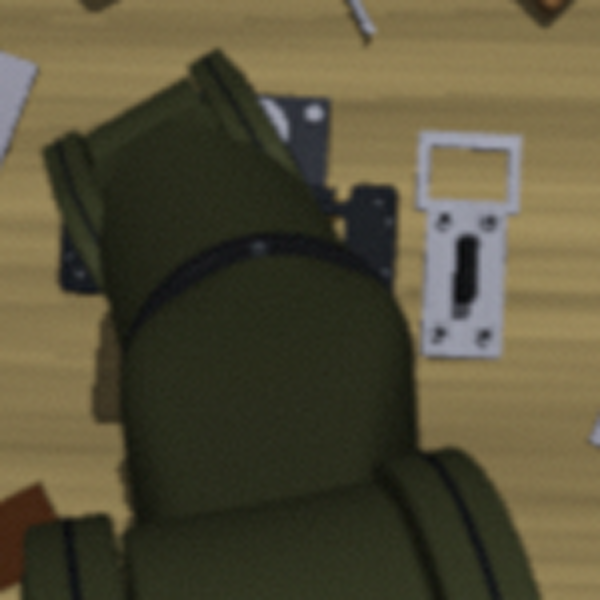

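Emit:
arm_command(
  plan=[
    [0.04,0.03,0,-0.001,0],
    [0.04,0.03,0,0,0],
    [0.04,0.02,0,0,0],
    [0.04,0.01,0,0,0],
    [0.04,0,0,0,0],
    [0.04,0,0,0,0],
  ],
)

```text
clock: 23.9
tool_pos: [0.5269, 0.0415, 0.0344]
eef_rot: [0.007, 0.707, -0.007, 0.708]
contact_force: [0.6, 0.0, -0.6]
opening: 0.623
```

```bash
python3 - <<'E'
from h import *
go([*nest(-1,0),.0263],YAW+np.pi/2)
im,d=tiltcheck('s24')
E
```

```text
t 23.9 pos [0.5269 0.0415 0.0344] F [ 0.61  0.03 -0.64] op mm 54.9 q7 0.93
tool axes x [ 0.001  0.    -1.   ] y [0.021 1.    0.   ] z [ 1.    -0.021  0.001]
roll -0.0003 deg -0.0
shift mm [ 8.1  0.1 -0.7]
```

View pics/s24z.png

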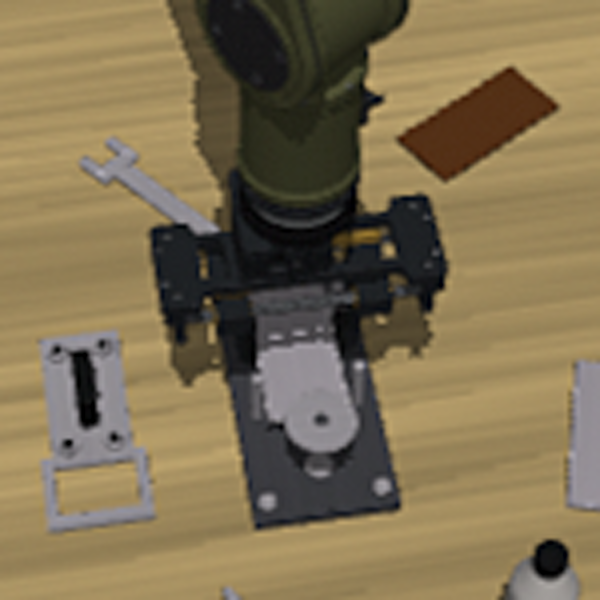

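Plate sits between the pins without contact; lower and release.

Emit:
arm_command(
  plan=[
    [0.04,0.004,0,-0.0005,0],
    [0.04,0.003,0,0,0],
    [0.04,0.0015,0,0,0],
    [0.04,0,0,0,0],
    [0.04,0,0,0,0],
  ],
  force=10,
)

```text
clock: 24.58
tool_pos: [0.5259, 0.0415, 0.026]
eef_rot: [0.007, 0.707, -0.007, 0.707]
contact_force: [-1.5, -0.5, 7.4]
opening: 0.63
```

Emit:
arm_command(
  plan=[
    [0.066,0,0,0,0],
    [0.066,0,0,0,0],
    [0.066,0,0,0,0],
    [0.07,-0.03,0,0,0],
    [0.07,-0.05,0,0,0],
    [0.0881,-0.04,0,0,0],
    [0.0881,0,-0.03,-0.02,0],
    [0.0881,0,-0.04,-0.02,0],
    [0.0881,0,-0.04,0,0],
    [0.0881,0,0,0,0],
    [0.0881,0,0,0,0],
  ],
)

```text
clock: 25.95
tool_pos: [0.4838, -0.067, 0.1452]
eef_rot: [0.007, 0.707, -0.007, 0.707]
contact_force: [-0.4, -0.3, 0.3]
opening: 0.999
```

```bash
python3 - <<'E'
from h import *
plates('p2')
im=np.load('pics/scene_p2.npz')['im']
cv2.imwrite('pics/s25z.png',cv2.resize(im[178:256,262:328,::-1],None,fx=7,fy=7,interpolation=cv2.INTER_CUBIC))
go([.4585,-.247,.1],np.radians(-22.8+90))
E
```

```text
top 870 [0.617  0.2442] size 59 122 long deg -18.6 z 0.007
top 864 [0.5377 0.4069] size 58 121 long deg -12.6 z 0.007
top 602 [0.5325 0.0479] size 62 121 long deg -1.7 z 0.029
top 498 [ 0.4792 -0.2586] size 58 78 long deg -22.6 z 0.007
scene 682 [0.543 0.405] size 57 123 long deg -12.6 z 0.005
scene 695 [ 0.4602 -0.2472] size 58 122 long deg -22.7 z 0.006
scene 841 [0.5223 0.0437] size 158 70 long deg 5.3 z 0.028
scene 712 [ 0.5523 -0.1085] size 72 161 long deg -1.4 z 0.004
scene 771 [0.6225 0.2431] size 57 122 long deg -18.5 z 0.005
scene 1662 [ 0.9814 -0.1139] size 267 42 long deg 90.0 z -0.751
t 26.05 pos [ 0.4839 -0.0662  0.1452] F [0.01 0.41 0.92] op mm 87.8 q7 1.15
tool axes x [ 0.     0.001 -1.   ] y [0.018 1.    0.001] z [ 1.    -0.018  0.   ]
roll 0.3796 deg 21.7
shift mm [  45.  -181.3  -22.1]
```

View pics/s25z.png

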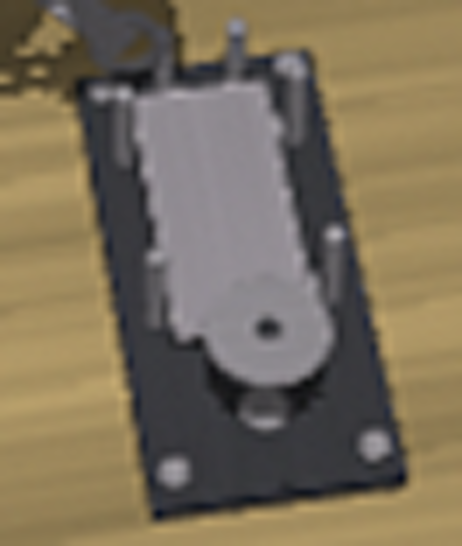

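```bash
cat >> h.py <<'E'
def sc(u,v,z,f=7,o=(262,178),n='scene',b=.002):
    return nf(ray(n,(u+.5)/f-.5+o[0],(v+.5)/f-.5+o[1],z)-[b,0,0]).round(1)
E
python3 - <<'E'
from h import *
for u,v in((135,98),(268,84),(145,190),(298,215),(178,340)): print((u,v),sc(u,v,.028))
im=np.load('pics/top_p2.npz')['im']
cv2.imwrite('pics/t25z.png',cv2.resize(im[162:258,225:283,::-1],None,fx=6,fy=6,interpolation=cv2.INTER_CUBIC))
E
```

```text
(135, 98) [59.7 27.7 28. ]
(268, 84) [ 58.3 -26.9  28. ]
(145, 190) [13.4 30.7 28. ]
(298, 215) [ -8.3 -27.3  28. ]
(178, 340) [-59.4  28.9  28. ]
```

View pics/t25z.png

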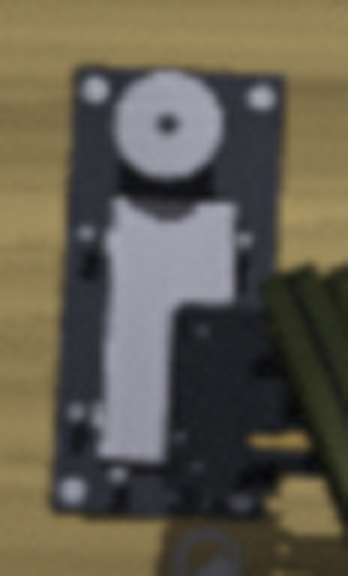

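Emit:
arm_command(
  plan=[
    [0.0881,0,-0.045,-0.0055,0],
    [0.0881,0,-0.045,-0.0055,0],
    [0.0881,0,-0.045,-0.0055,0],
    [0.0881,0,-0.046,-0.0055,0],
    [0.0881,0,0,0,0.127],
    [0.0881,0,0,0,0.127],
    [0.0881,0,0,0,0.1256],
    [0.0881,0.05,0,0,0],
    [0.0881,0,0,0,0],
    [0.0881,0,0,0,0],
    [0.0881,0,0,0,0],
  ],
  force=25,
)

```text
clock: 27.42
tool_pos: [0.4589, -0.2483, 0.0966]
eef_rot: [0.14, 0.692, -0.141, 0.694]
contact_force: [0.7, 0.2, -0.4]
opening: 1.001
```

```bash
python3 - <<'E'
from h import *
go([.4585,-.247,.004],np.radians(-22.8+90))
E
```

```text
t 27.43 pos [ 0.4589 -0.2483  0.0966] F [ 0.66  0.2  -0.42] op mm 88.2 q7 1.18
tool axes x [ 0.002 -0.001 -1.   ] y [0.389 0.921 0.   ] z [ 0.921 -0.389  0.003]
roll -0.0019 deg -0.1
shift mm [92.6  1.  -1.1]
```

Emit:
arm_command(
  plan=[
    [0.0881,0.04,0.001,-0.001,0],
    [0.0881,0.035,0,0,0],
    [0.0881,0.017,0,0,0],
    [0.0881,0,0,0,0],
    [0.04,0,0,0,0],
    [0.04,0,0,0,0],
    [0.04,0,0,0,0],
    [0.04,0,0,0,0],
    [0.04,0,0,0,0],
  ],
  force=25,
)

```text
clock: 28.55
tool_pos: [0.4577, -0.2469, 0.0037]
eef_rot: [0.14, 0.693, -0.141, 0.693]
contact_force: [-0.4, 0.1, 5.9]
opening: 0.622
```

Emit:
arm_command(
  plan=[
    [0.04,-0.03,0,0,0],
    [0.04,-0.05,0,0,0],
    [0.04,-0.04,0,0,0],
    [0.04,0,0,0,0],
    [0.04,0,0,0,0],
    [0.04,0,0,0,0],
  ],
)

```text
clock: 29.3
tool_pos: [0.4564, -0.2465, 0.1218]
eef_rot: [0.141, 0.694, -0.14, 0.692]
contact_force: [0.1, 0.4, -1.2]
opening: 0.624
```

```bash
python3 - <<'E'
from h import *
go([*nest(-1,0),.1226],YAW+np.pi/2)
im,d=snap('scene','s26'); cv2.imwrite('pics/s26z.png',cv2.resize(im[130:280,140:290,::-1],None,fx=4,fy=4,interpolation=cv2.INTER_CUBIC))
E
```

```text
t 29.3 pos [ 0.4564 -0.2465  0.1218] F [ 0.11  0.39 -1.19] op mm 55.0 q7 1.19
tool axes x [-0.003  0.001 -1.   ] y [ 0.389  0.921 -0.   ] z [ 0.921 -0.389 -0.003]
roll -0.3794 deg -21.7
shift mm [ -0.7 292.6 -47.9]
```

View pics/s26z.png

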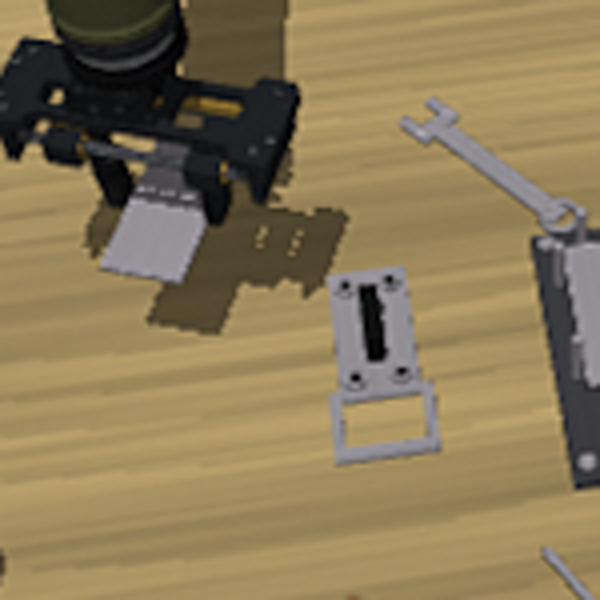

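Emit:
arm_command(
  plan=[
    [0.04,0,0.049,-0.008,0],
    [0.04,0,0.049,-0.008,0],
    [0.04,0,0.049,-0.008,0],
    [0.04,0,0.049,-0.008,0],
    [0.04,0,0.049,-0.008,0],
    [0.04,0,0.0476,-0.0079,0],
    [0.04,0,0,0,-0.127],
    [0.04,0,0,0,-0.127],
    [0.04,0,0,0,-0.1254],
    [0.04,0,0,0,0],
    [0.04,0,0,0,0],
    [0.04,0,0,0,0],
  ],
)

```text
clock: 30.85
tool_pos: [0.5271, 0.0413, 0.123]
eef_rot: [0.008, 0.707, -0.008, 0.707]
contact_force: [0.5, -0.7, -1.8]
opening: 0.621
```

```bash
python3 - <<'E'
from h import *
go([*nest(-1,0),.032],YAW+np.pi/2)
E
```

```text
t 30.85 pos [0.5271 0.0413 0.123 ] F [ 0.54 -0.7  -1.79] op mm 54.7 q7 0.98
tool axes x [-0. -0. -1.] y [ 0.022  1.    -0.   ] z [ 1.    -0.022 -0.   ]
roll -0.0013 deg -0.1
shift mm [91.   0.4 -0.9]
```

Emit:
arm_command(
  plan=[
    [0.04,0.03,0.0004,-0.001,0],
    [0.04,0.03,0,0,0],
    [0.04,0.02,0,0,0],
    [0.04,0.004,0,0,0],
    [0.04,0.004,0,0,0],
    [0.04,0.003,0,0,0],
    [0.04,0,0,0,0],
    [0.04,0,0,0,0],
  ],
)

```text
clock: 31.85
tool_pos: [0.5264, 0.0417, 0.0326]
eef_rot: [0.007, 0.707, -0.007, 0.707]
contact_force: [-0.6, 0.5, -1.3]
opening: 0.621
```

Emit:
arm_command(
  plan=[
    [0.066,0.0005,0,0,0],
    [0.066,0,0,0,0],
    [0.066,0,0,0,0],
    [0.07,-0.03,0,0,0],
    [0.07,-0.05,0,0,0],
    [0.0881,-0.04,0,0,0],
    [0.0881,0,0.04,0.02,0],
    [0.0881,0,0.045,0.02,0],
    [0.0881,0,0.045,0.02,0],
    [0.0881,0,0,0,0],
    [0.0881,0,0,0,0],
  ],
)

```text
clock: 33.22
tool_pos: [0.5883, 0.1694, 0.1513]
eef_rot: [0.007, 0.707, -0.008, 0.707]
contact_force: [-0.0, -1.0, -0.4]
opening: 1.003
```

```bash
python3 - <<'E'
from h import *
plates('p3')
im=np.load('pics/scene_p3.npz')['im']
cv2.imwrite('pics/s27z.png',cv2.resize(im[178:256,262:328,::-1],None,fx=7,fy=7,interpolation=cv2.INTER_CUBIC))
go([.6200,.2437,.1],np.radians(-18.5+90))
E
```

```text
top 836 [0.5359 0.4082] size 57 121 long deg -12.3 z 0.007
top 923 [ 0.5174 -0.128 ] size 161 73 long deg 1.0 z 0.006
top 900 [0.5239 0.0422] size 67 122 long deg -0.2 z 0.035
top 450 [ 0.362 -0.023] size 169 38 long deg 38.3 z 0.008
scene 683 [0.5429 0.4051] size 57 123 long deg -12.6 z 0.005
scene 877 [0.519  0.0441] size 161 72 long deg 1.7 z 0.034
scene 711 [ 0.5271 -0.1285] size 73 161 long deg -1.3 z 0.005
scene 772 [0.6225 0.243 ] size 57 122 long deg -18.5 z 0.005
scene 3174 [ 0.9808 -0.1072] size 436 42 long deg 90.0 z -0.751
t 33.33 pos [0.5884 0.1683 0.1515] F [-0.33 -0.01 -0.4 ] op mm 87.8 q7 0.89
tool axes x [-0.001 -0.002 -1.   ] y [ 0.022  1.    -0.002] z [ 1.    -0.022 -0.001]
roll 0.3005 deg 17.2
shift mm [51.3 76.1 30. ]
```

View pics/s27z.png

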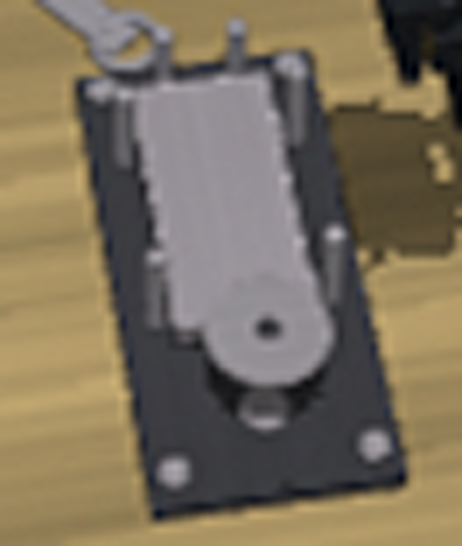

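Emit:
arm_command(
  plan=[
    [0.0881,0,0.038,0.015,0],
    [0.0881,0,0.038,0.015,0],
    [0.0881,0,0,0,0.15],
    [0.0881,0,0,0,0.1505],
    [0.0881,0.05,0,0,0],
    [0.0881,0,0,0,0],
    [0.0881,0,0,0,0],
    [0.0881,0,0,0,0],
  ],
  force=25,
)

```text
clock: 34.33
tool_pos: [0.6216, 0.246, 0.1037]
eef_rot: [0.114, 0.697, -0.113, 0.699]
contact_force: [0.3, 0.6, -0.4]
opening: 1.001
```

```bash
python3 - <<'E'
from h import *
go([.6200,.2437,.004],np.radians(-18.5+90))
E
```

```text
t 34.33 pos [0.6216 0.246  0.1037] F [ 0.3   0.58 -0.44] op mm 88.2 q7 0.59
tool axes x [ 0.003  0.001 -1.   ] y [0.316 0.949 0.002] z [ 0.949 -0.316  0.002]
roll 0.0011 deg 0.1
shift mm [99.7 -2.9 -1. ]
```

Emit:
arm_command(
  plan=[
    [0.0881,0.04,-0.0029,-0.001,0],
    [0.0881,0.04,0,0,0],
    [0.0881,0.019,0,0,0],
    [0.0881,0,0,0,0],
    [0.04,0,0,0,0],
    [0.04,0,0,0,0],
    [0.04,0,0,0,0],
    [0.04,0,0,0,0],
    [0.04,0,0,0,0],
  ],
  force=25,
)

```text
clock: 35.45
tool_pos: [0.619, 0.2438, 0.0033]
eef_rot: [0.113, 0.698, -0.113, 0.698]
contact_force: [-0.7, -0.6, 4.4]
opening: 0.625
```

Emit:
arm_command(
  plan=[
    [0.04,-0.03,0,0,0],
    [0.04,-0.05,0,0,0],
    [0.04,-0.04,0,0,0],
    [0.04,0,0,0,0],
    [0.04,0,0,0,0],
    [0.04,0,0,0,0],
  ],
)

```text
clock: 36.2
tool_pos: [0.6174, 0.2427, 0.1208]
eef_rot: [0.112, 0.699, -0.114, 0.697]
contact_force: [0.6, 0.7, -1.6]
opening: 0.626
```

```bash
python3 - <<'E'
from h import *
go([*nest(-1,0),.1226],YAW+np.pi/2)
im,d=snap('scene','s28'); cv2.imwrite('pics/s28z.png',cv2.resize(im[130:280,290:440,::-1],None,fx=4,fy=4,interpolation=cv2.INTER_CUBIC))
E
```

```text
t 36.2 pos [0.6174 0.2427 0.1208] F [ 0.59  0.75 -1.56] op mm 55.1 q7 0.6
tool axes x [-0.003 -0.002 -1.   ] y [ 0.316  0.949 -0.003] z [ 0.949 -0.316 -0.003]
roll -0.3007 deg -17.2
shift mm [  -1.2 -219.5  -23.1]
```

View pics/s28z.png

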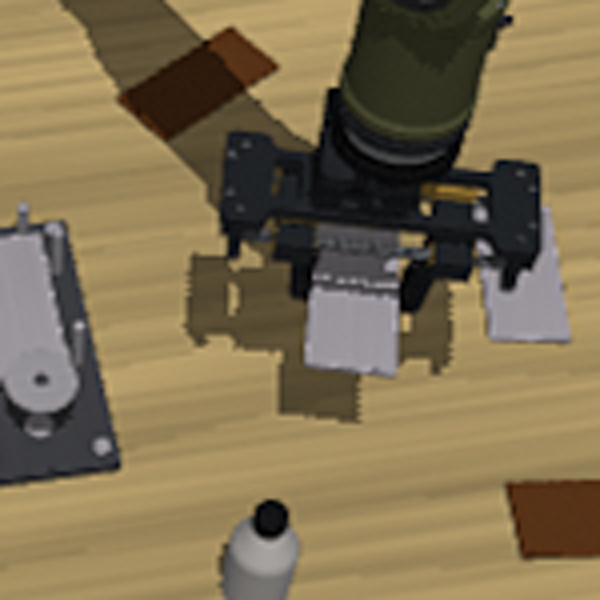

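Emit:
arm_command(
  plan=[
    [0.04,0,-0.044,-0.0048,0],
    [0.04,0,-0.044,-0.0048,0],
    [0.04,0,-0.044,-0.0048,0],
    [0.04,0,-0.044,-0.0048,0],
    [0.04,0,-0.0435,-0.0048,0],
    [0.04,0,0,0,-0.15],
    [0.04,0,0,0,-0.1507],
    [0.04,0,0,0,0],
    [0.04,0,0,0,0],
    [0.04,0,0,0,0],
  ],
)

```text
clock: 37.5
tool_pos: [0.5264, 0.0428, 0.1225]
eef_rot: [0.008, 0.707, -0.008, 0.707]
contact_force: [0.0, -0.6, -1.2]
opening: 0.622
```

```bash
python3 - <<'E'
from h import *
go([*nest(0,0),.0375],YAW+np.pi/2)
E
```

```text
t 37.5 pos [0.5264 0.0428 0.1225] F [ 0.01 -0.6  -1.15] op mm 54.8 q7 0.95
tool axes x [-0. -0. -1.] y [ 0.022  1.    -0.   ] z [ 1.    -0.022 -0.   ]
roll -0.0011 deg -0.1
shift mm [85.  -1.2 -1.2]
```

Emit:
arm_command(
  plan=[
    [0.04,0.03,-0.0012,-0.0012,0],
    [0.04,0.03,0,0,0],
    [0.04,0.012,0,0,0],
    [0.04,0.005,0,0,0],
    [0.04,0.004,0,0,0],
    [0.04,0.0035,0,0,0],
    [0.04,0,0,0,0],
    [0.04,0,0,0,0],
  ],
)

```text
clock: 38.5
tool_pos: [0.5255, 0.0415, 0.0385]
eef_rot: [0.007, 0.707, -0.007, 0.707]
contact_force: [-0.1, 0.6, -1.4]
opening: 0.625
```

Emit:
arm_command(
  plan=[
    [0.066,0.0005,0,0,0],
    [0.066,0,0,0,0],
    [0.066,0,0,0,0],
    [0.07,-0.03,0,0,0],
    [0.07,-0.05,0,0,0],
    [0.0881,-0.04,0,0,0],
    [0.0881,0,0.045,0,0],
    [0.0881,0,0.055,0,0],
    [0.0881,0,0.055,0,0],
    [0.0881,0,0.04,0,0],
    [0.0881,0,0,0,0],
    [0.0881,0,0,0,0],
  ],
)

```text
clock: 40.0
tool_pos: [0.5291, 0.2352, 0.1575]
eef_rot: [0.007, 0.707, -0.008, 0.707]
contact_force: [1.8, -0.3, 0.2]
opening: 0.999
```

```bash
python3 - <<'E'
from h import *
plates('p4')
im=np.load('pics/scene_p4.npz')['im']
cv2.imwrite('pics/s29z.png',cv2.resize(im[178:256,262:328,::-1],None,fx=7,fy=7,interpolation=cv2.INTER_CUBIC))
go([.5405,.4065,.1],np.radians(-12.6+90))
E
```

```text
top 918 [ 0.5174 -0.1281] size 161 73 long deg 1.0 z 0.006
top 920 [0.5246 0.0423] size 67 123 long deg -0.2 z 0.041
top 451 [ 0.3624 -0.0227] size 171 38 long deg 38.3 z 0.008
scene 681 [0.5428 0.4051] size 57 123 long deg -12.6 z 0.005
scene 920 [0.5154 0.0456] size 161 89 long deg 0.8 z 0.04
scene 706 [ 0.5269 -0.1285] size 73 160 long deg -1.3 z 0.004
scene 2735 [ 0.9808 -0.1074] size 430 42 long deg 90.0 z -0.751
t 40.1 pos [0.5295 0.2343 0.1575] F [ 0.27  0.07 -0.49] op mm 87.7 q7 0.72
tool axes x [-0.    -0.002 -1.   ] y [ 0.023  1.    -0.002] z [ 1.    -0.023 -0.   ]
roll 0.1971 deg 11.3
shift mm [ 57.2 172.5   7.1]
```

View pics/s29z.png

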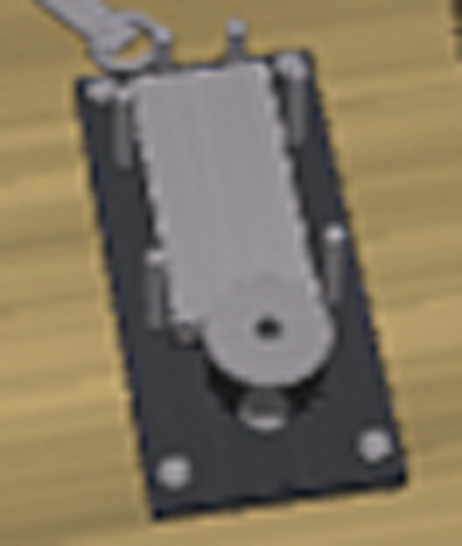

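Three in place (pile top ≈ 40 mm). Fourth plate.

Emit:
arm_command(
  plan=[
    [0.0881,0,0.043,0.002,0],
    [0.0881,0,0.043,0.002,0],
    [0.0881,0,0.043,0.002,0],
    [0.0881,0,0.043,0.002,0],
    [0.0881,0,0,0,0.1],
    [0.0881,0,0,0,0.097],
    [0.0881,0.055,0,0,0],
    [0.0881,0,0,0,0],
    [0.0881,0,0,0,0],
    [0.0881,0,0,0,0],
  ],
  force=25,
)

```text
clock: 41.35
tool_pos: [0.542, 0.4089, 0.1049]
eef_rot: [0.078, 0.702, -0.076, 0.704]
contact_force: [-0.2, 0.3, -0.4]
opening: 0.997
```

```bash
python3 - <<'E'
from h import *
go([.5405,.4060,.004],np.radians(-12.6+90))
E
```

```text
t 41.35 pos [0.542  0.4089 0.1049] F [-0.21  0.34 -0.38] op mm 87.9 q7 0.41
tool axes x [ 0.003  0.002 -1.   ] y [0.216 0.976 0.003] z [ 0.976 -0.216  0.002]
roll 0.0018 deg 0.1
shift mm [100.9  -3.4  -1.1]
```

Emit:
arm_command(
  plan=[
    [0.0881,0.04,-0.0034,-0.0003,0],
    [0.0881,0.04,0,0,0],
    [0.0881,0.02,0,0,0],
    [0.0881,0,0,0,0],
    [0.04,0,0,0,0],
    [0.04,0,0,0,0],
    [0.04,0,0,0,0],
    [0.04,0,0,0,0],
    [0.04,0,0,0,0],
  ],
  force=25,
)

```text
clock: 42.48
tool_pos: [0.5401, 0.4055, 0.0033]
eef_rot: [0.077, 0.703, -0.076, 0.703]
contact_force: [0.5, 0.6, 3.2]
opening: 0.629
```

Emit:
arm_command(
  plan=[
    [0.04,-0.03,0,0,0],
    [0.04,-0.05,0,0,0],
    [0.04,-0.04,0,0,0],
    [0.04,0,0,0,0],
    [0.04,0,0,0,0],
    [0.04,0,0,0,0],
  ],
)

```text
clock: 43.22
tool_pos: [0.5387, 0.404, 0.1207]
eef_rot: [0.076, 0.704, -0.078, 0.702]
contact_force: [-1.1, 0.3, -2.0]
opening: 0.625
```

```bash
python3 - <<'E'
from h import *
go([*nest(-1,0),.1226],YAW+np.pi/2)
im,d=snap('scene','s30'); cv2.imwrite('pics/s30z.png',cv2.resize(im[110:260,330:480,::-1],None,fx=4,fy=4,interpolation=cv2.INTER_CUBIC))
E
```

```text
t 43.23 pos [0.5387 0.404  0.1207] F [-1.06  0.33 -2.02] op mm 55.0 q7 0.41
tool axes x [-0.003 -0.003 -1.   ] y [ 0.216  0.976 -0.003] z [ 0.976 -0.216 -0.002]
roll -0.1969 deg -11.3
shift mm [  -0.9 -356.5   65.9]
```

View pics/s30z.png

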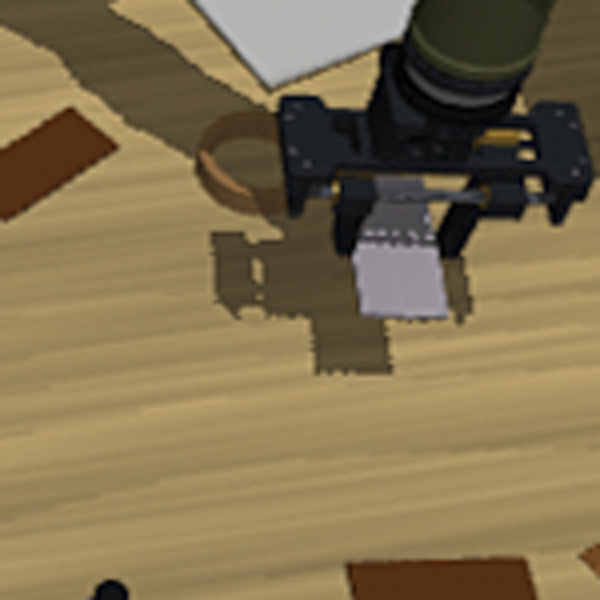

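Emit:
arm_command(
  plan=[
    [0.04,0,-0.0446,0.0082,0],
    [0.04,0,-0.0446,0.0082,0],
    [0.04,0,-0.0446,0.0082,0],
    [0.04,0,-0.0446,0.0082,0],
    [0.04,0,-0.0446,0.0082,0],
    [0.04,0,-0.0446,0.0082,0],
    [0.04,0,-0.0446,0.0082,0],
    [0.04,0,-0.0443,0.0082,-0.1],
    [0.04,0,0,0,-0.0969],
    [0.04,0,0,0,0],
    [0.04,0,0,0,0],
    [0.04,0,0,0,0],
  ],
)

```text
clock: 44.78
tool_pos: [0.5269, 0.0437, 0.1226]
eef_rot: [0.007, 0.707, -0.007, 0.707]
contact_force: [-0.0, 0.5, -0.3]
opening: 0.625
```

```bash
python3 - <<'E'
from h import *
go([*nest(-.5,0),.0435],YAW+np.pi/2)
E
```

```text
t 44.77 pos [0.5269 0.0437 0.1226] F [-0.02  0.48 -0.28] op mm 55.1 q7 0.92
tool axes x [-0.  0. -1.] y [0.02 1.   0.  ] z [ 1.   -0.02 -0.  ]
roll 0.0005 deg 0.0
shift mm [79.1 -2.  -1.1]
```

Emit:
arm_command(
  plan=[
    [0.04,0.03,-0.002,-0.0011,0],
    [0.04,0.03,0,0,0],
    [0.04,0.008,0,0,0],
    [0.04,0.004,0,0,0],
    [0.04,0.004,0,0,0],
    [0.04,0.0032,0,0,0],
    [0.04,0,0,0,0],
    [0.04,0,0,0,0],
  ],
)

```text
clock: 45.78
tool_pos: [0.5259, 0.0407, 0.0438]
eef_rot: [0.007, 0.707, -0.007, 0.707]
contact_force: [-0.2, -0.5, -1.7]
opening: 0.626
```

Emit:
arm_command(
  plan=[
    [0.066,0.0005,0,0,0],
    [0.066,0,0,0,0],
    [0.066,0,0,0,0],
    [0.07,-0.03,0,0,0],
    [0.07,-0.05,0,0,0],
    [0.06,-0.04,0,0,0],
    [0.06,0,-0.055,-0.02,0],
    [0.06,0,-0.055,-0.02,0],
    [0.06,0,0,-0.04,0],
    [0.06,0,0,-0.04,0],
    [0.06,0,0,0,0],
    [0.06,0,0,0,0],
  ],
)

```text
clock: 47.28
tool_pos: [0.4047, -0.0666, 0.1632]
eef_rot: [0.007, 0.706, -0.007, 0.708]
contact_force: [0.2, 1.0, 0.4]
opening: 0.684
```

```bash
python3 - <<'E'
from h import *
plates('p5')
im=np.load('pics/scene_p5.npz')['im']
a=cv2.resize(im[178:256,262:328,::-1],None,fx=6,fy=6,interpolation=cv2.INTER_CUBIC)
b=cv2.resize(im[178:256,195:261,::-1],None,fx=6,fy=6,interpolation=cv2.INTER_CUBIC)
cv2.imwrite('pics/s31z.png',np.hstack([b,a]))
im=np.load('pics/top_p5.npz')['im']
cv2.imwrite('pics/t31z.png',cv2.resize(im[150:290,200:340,::-1],None,fx=5,fy=5,interpolation=cv2.INTER_CUBIC))
E
```

```text
top 773 [ 0.5273 -0.1289] size 158 73 long deg 1.0 z 0.006
top 910 [0.5255 0.042 ] size 62 123 long deg -1.3 z 0.047
scene 1087 [0.4974 0.0389] size 261 87 long deg 15.1 z 0.045
scene 680 [ 0.5262 -0.1285] size 73 160 long deg -1.6 z 0.005
scene 1479 [ 0.9817 -0.1116] size 239 41 long deg 89.8 z -0.75
```

View pics/s31z.png

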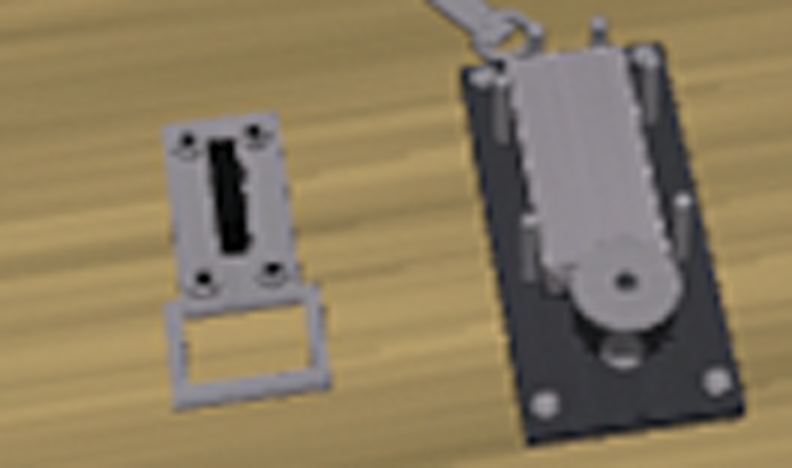

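View pics/t31z.png

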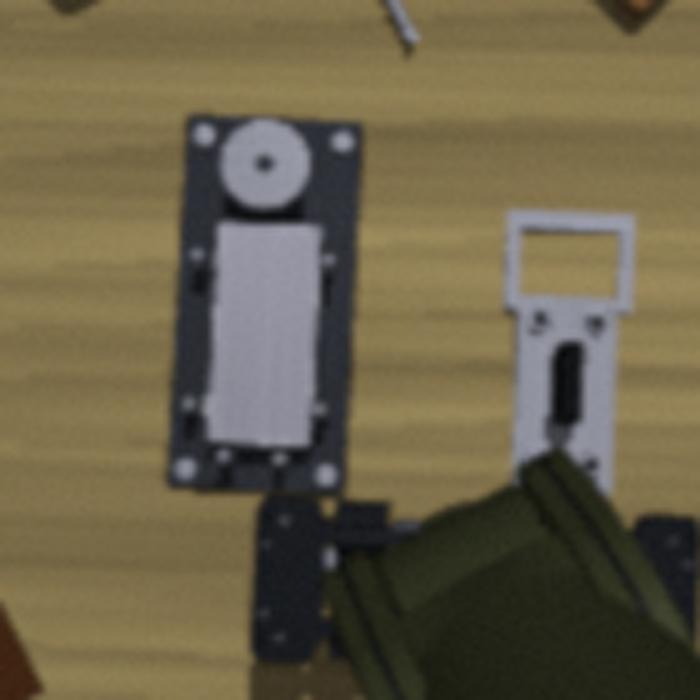

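```bash
python3 - <<'E'
from h import *
print('pile scene');
for u,v in((116,65),(232,48),(150,268)): print(sc(u,v,.046,6))
print('pile top')
for u,v in((218,225),(322,226),(207,440),(311,445)): print(sc(u,v,.046,5,(200,150),'top',-.002))
print('guide scene world')
W=lambda p:NEST[:2]+(NX*p[0]+NY*p[1])/1000
for u,v in((176,410),(330,385),(163,127),(275,113),(181,298),(290,283)): 
    p=sc(u,v,.005,6,(195,178)); print(W(p).round(4))
print('guide top')
for u,v in((508,212),(635,214),(505,308),(632,312),(515,400),(616,400)):
    p=sc(u,v,.005,5,(200,150),'top',-.002); print(W(p).round(4))
E
```

```text
pile scene
[57.  27.7 46. ]
[ 58.4 -27.7  46. ]
[-58.7  30.   46. ]
pile top
[-57.5 -26.   46. ]
[-59.7  30.6  46. ]
[ 59.4 -25.3  46. ]
[59.3 30.8 46. ]
guide scene world
[ 0.6019 -0.1641]
[ 0.6009 -0.0943]
[ 0.4429 -0.1541]
[ 0.4441 -0.1   ]
[ 0.5424 -0.1557]
[ 0.543  -0.1051]
guide top
[ 0.6004 -0.0937]
[ 0.6013 -0.1656]
[ 0.5458 -0.0931]
[ 0.5456 -0.1649]
[ 0.4941 -0.1   ]
[ 0.4957 -0.1567]
```

```bash
python3 - <<'E'
from h import *
go([.491,-.128,.1],YAW+np.pi/2)
E
```

```text
t 47.38 pos [ 0.4051 -0.0665  0.1631] F [ 0.16 -0.17 -0.86] op mm 59.7 q7 1.03
tool axes x [ 0.002  0.    -1.   ] y [0.02  1.    0.001] z [ 1.    -0.02   0.002]
roll -0.0 deg -0.0
shift mm [ 63.2 -59.8  87. ]
```

Emit:
arm_command(
  plan=[
    [0.06,0,-0.03,0.043,0],
    [0.06,0,-0.03,0.044,0],
    [0.06,0.06,0,0,0],
    [0.06,0,0,0,0],
    [0.06,0,0,0,0],
    [0.06,0,0,0,0],
  ],
  force=6,
)

```text
clock: 48.12
tool_pos: [0.4902, -0.1281, 0.105]
eef_rot: [0.007, 0.706, -0.007, 0.708]
contact_force: [0.2, -0.2, 0.6]
opening: 0.683
```

```bash
python3 - <<'E'
from h import *
go([.491,-.128,.0095],YAW+np.pi/2)
E
```

```text
t 48.12 pos [ 0.4902 -0.1281  0.105 ] F [ 0.22 -0.21  0.62] op mm 60.1 q7 1.14
tool axes x [ 0.003 -0.    -1.   ] y [ 0.02  1.   -0.  ] z [ 1.    -0.02   0.003]
roll 0.0008 deg 0.0
shift mm [95.5  0.2  0.5]
```

Emit:
arm_command(
  plan=[
    [0.06,0.04,0,0,0],
    [0.06,0.04,0,0,0],
    [0.06,0.0155,0,0.0005,0],
    [0.06,0,0,0,0],
    [0.0,0,0,0,0],
    [0.0,0,0,0,0],
    [0.0,0,0,0,0],
    [0.0,0,0,0,0],
    [0.0,0,0,0,0],
  ],
  force=6,
)

```text
clock: 49.25
tool_pos: [0.49, -0.1279, 0.0077]
eef_rot: [0.007, 0.707, -0.007, 0.707]
contact_force: [-0.3, 1.1, 1.7]
opening: 0.155
```

Emit:
arm_command(
  plan=[
    [0.0,0,0,0,0],
    [0.0,-0.006,0,0,0],
    [0.0,-0.006,0,0,0],
    [0.0,-0.006,0,0,0],
    [0.0,0,0,0,0],
    [0.0,0,0,0,0],
  ],
  force=4,
)

```text
clock: 50.0
tool_pos: [0.4897, -0.1288, 0.0255]
eef_rot: [0.007, 0.707, -0.007, 0.707]
contact_force: [-0.3, -0.0, -1.7]
opening: 0.16
```

```bash
cat >> h.py <<'E'
def gfit(im,d,yc,x0,x1,zlo,zhi,thr=120):
    P=cloud('scene',d)*1000; g=im.sum(2)//3
    s=(g>thr)&(P[...,0]>x0)&(P[...,0]<x1)&(abs(P[...,1]-yc)<36)&(P[...,2]>zlo)&(P[...,2]<zhi)
    q=P[s]
    for _ in range(5):
        c=np.polyfit(q[:,0],q[:,2],1); e=abs(np.polyval(c,q[:,0])-q[:,2]); q=q[e<5]
    print('tilt',np.degrees(np.arctan(-c[0])).round(1),'n',len(q),'x',np.percentile(q[:,0],[1,99]).round(1),'z there',np.polyval(c,np.percentile(q[:,0],[1,99])).round(1),'y',np.percentile(q[:,1],[1,99]).round(1))
    return c
E
python3 - <<'E'
from h import *
go([.491,-.128,.0095],YAW+np.pi/2)
im,d=snap('scene','s32'); cv2.imwrite('pics/s32z.png',cv2.resize(im[120:270,160:310,::-1],None,fx=4,fy=4,interpolation=cv2.INTER_CUBIC))
gfit(im,d,-128,520,620,-5,40,125)
E
```

```text
t 50.0 pos [ 0.4897 -0.1288  0.0255] F [-0.29 -0.   -1.67] op mm 14.1 q7 1.04
tool axes x [-0. -0. -1.] y [ 0.021  1.    -0.   ] z [ 1.    -0.021 -0.   ]
roll -0.0005 deg -0.0
shift mm [16.   0.8  1.3]
tilt 9.8 n 412 x [521.9 619.3] z there [14.4 -2.4] y [-163.2  -92.6]
```

View pics/s32z.png

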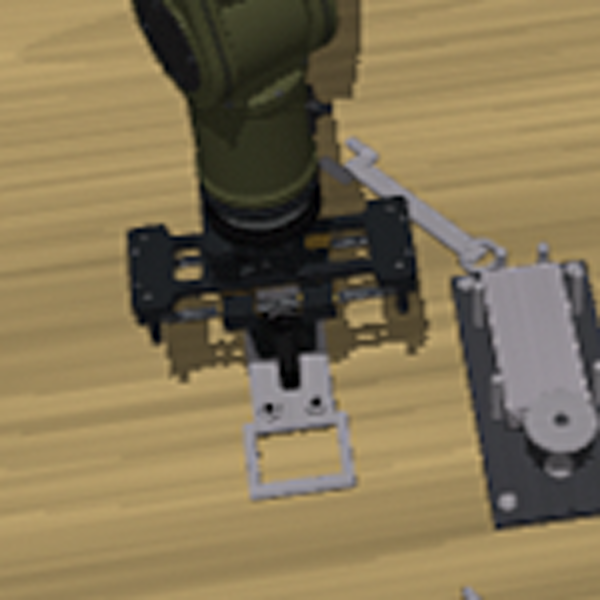

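Emit:
arm_command(
  plan=[
    [0.0,-0.005,0,0,0],
    [0.0,-0.005,0,0,0],
    [0.0,-0.005,0,0,0],
    [0.0,-0.005,0,0,0],
    [0.0,-0.005,0,0,0],
    [0.0,-0.004,0,0,0],
    [0.0,0,0,0,0],
    [0.0,0,0,0,0],
  ],
  force=4,
)

```text
clock: 51.05
tool_pos: [0.4896, -0.1286, 0.0545]
eef_rot: [0.007, 0.707, -0.007, 0.707]
contact_force: [-1.5, -0.4, -0.5]
opening: 0.157
```

```bash
python3 - <<'E'
from h import *
go([.491,-.128,.0095],YAW+np.pi/2)
im,d=snap('scene','s33'); cv2.imwrite('pics/s33z.png',cv2.resize(im[120:270,160:310,::-1],None,fx=4,fy=4,interpolation=cv2.INTER_CUBIC))
gfit(im,d,-128,520,620,-5,60,125)
E
```

```text
t 51.05 pos [ 0.4896 -0.1286  0.0545] F [-1.5  -0.36 -0.55] op mm 13.9 q7 1.07
tool axes x [-0.  0. -1.] y [ 0.021  1.    -0.   ] z [ 1.    -0.021 -0.   ]
roll -0.0002 deg -0.0
shift mm [45.   0.6  1.4]
tilt 15.0 n 318 x [536.2 619.3] z there [17.4 -5. ] y [-163.4  -92.8]
```

View pics/s33z.png

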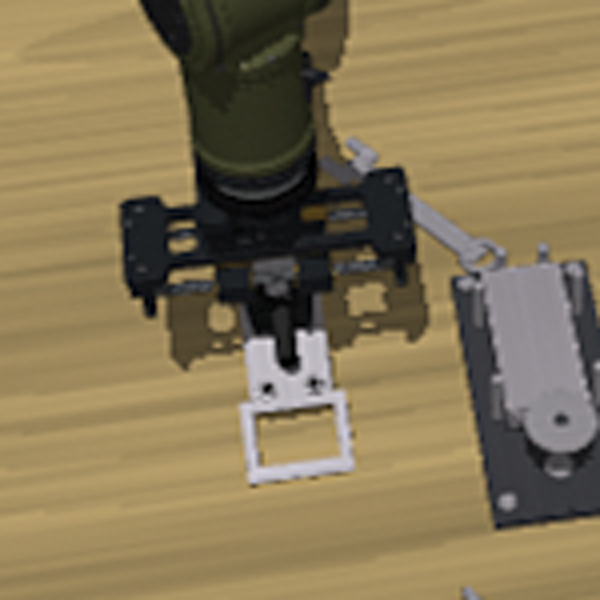

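Emit:
arm_command(
  plan=[
    [0.0,0,0,0,0],
    [0.0,0,0,0,0],
    [0.0,0,0,0,0],
  ],
  force=20,
)

```text
clock: 51.48
tool_pos: [0.4897, -0.1285, 0.0544]
eef_rot: [0.007, 0.707, -0.007, 0.707]
contact_force: [-0.5, 0.6, -1.6]
opening: 0.156
```

```bash
sed -i 's/^    s=(g>thr)&(P\[...,0\]>x0)/    s=(cv2.cvtColor(im,cv2.COLOR_RGB2HSV)[...,1]<50)\&(g>thr)\&(P[...,0]>x0)/' h.py; python3 - <<'E'
from h import *
go([.491,-.128,.0095],YAW+np.pi/2)
im,d=snap('scene','s34')
gfit(im,d,-128,500,620,-5,70,125)
E
```

```text
t 51.48 pos [ 0.4897 -0.1285  0.0544] F [-0.5   0.61 -1.64] op mm 13.8 q7 1.07
tool axes x [-0.  0. -1.] y [0.021 1.    0.   ] z [ 1.    -0.021 -0.   ]
roll -0.0001 deg -0.0
shift mm [44.9  0.5  1.3]
tilt 24.2 n 354 x [501.6 586.4] z there [42.3  4.3] y [-163.5  -97.4]
```

Emit:
arm_command(
  plan=[
    [0.0,-0.03,0,0,0],
    [0.0,-0.05,0,0,0],
    [0.0,-0.045,0,0,0],
    [0.0,0,0.034,0.016,0],
    [0.0,0,0.034,0.016,0],
    [0.0,0,0.034,0.015,0],
    [0.0,0,0.034,0.015,0],
    [0.0,0,0.032,0.015,0],
    [0.0,0,0,0,0],
    [0.0,0,0,0,0],
    [0.0,0,0,0,0],
  ],
)

```text
clock: 52.9
tool_pos: [0.5696, 0.0361, 0.1792]
eef_rot: [0.007, 0.707, -0.008, 0.707]
contact_force: [0.0, -0.1, -2.2]
opening: 0.158
```

```bash
python3 - <<'E'
from h import *
go([*nest(-43,0),.106],YAW+np.pi/2)
im,d=tiltcheck('s35'); cv2.imwrite('pics/s35.png',im[:,:,::-1])
gfit(im,d,40,560,720,70,170,125)
E
```

```text
t 52.9 pos [0.5696 0.0361 0.1792] F [ 0.02 -0.12 -2.2 ] op mm 14.0 q7 0.98
tool axes x [-0.001 -0.001 -1.   ] y [ 0.022  1.    -0.001] z [ 1.    -0.023 -0.001]
roll -0.0021 deg -0.1
shift mm [73.2  4.8 -1.5]
tilt 23.8 n 201 x [577.9 665.7] z there [165.7 126.9] y [ 5.5 67.6]
```

View pics/s35z.png

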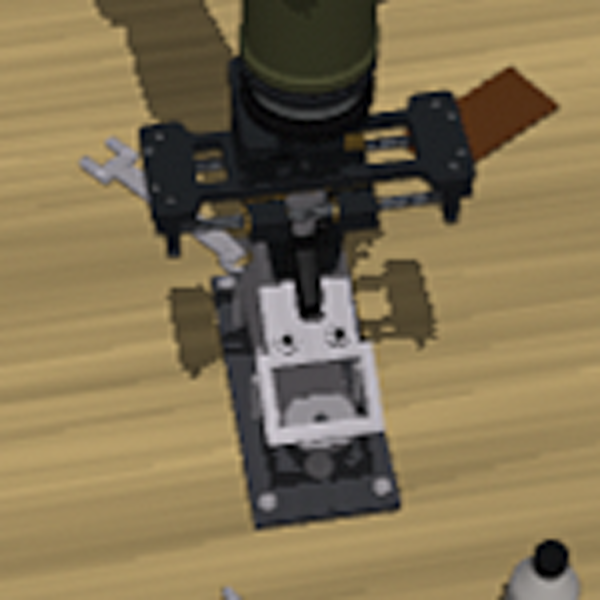

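Emit:
arm_command(
  plan=[
    [0.0,0,0.0048,0,0],
    [0.0,0.02,0,0,0],
    [0.0,0.02,0,0,0],
    [0.0,0.015,0,0,0],
    [0.0,0.01,0,0,0],
    [0.0,0,0,0,0],
    [0.0,0,0,0,0],
    [0.0,0,0,0,0],
  ],
)

```text
clock: 53.95
tool_pos: [0.5708, 0.0428, 0.1151]
eef_rot: [0.007, 0.707, -0.007, 0.708]
contact_force: [0.3, 0.3, -3.1]
opening: 0.156
```

```bash
python3 - <<'E'
from h import *
go([*nest(-43,0),.108],YAW+np.pi/2)
im,d=tiltcheck('s36')
gfit(im,d,40,560,720,45,110,125)
N=nf(cloud('scene',d)-[.002,0,0])
for v in range(224,246,1):
    print(v,[tuple(N[v,u].astype(int)) for u in (294,300,306)],[int(im[v,u].mean()) for u in (294,300,306)])
E
```

```text
t 53.95 pos [0.5708 0.0428 0.1151] F [ 0.35  0.27 -3.09] op mm 13.8 q7 0.91
tool axes x [ 0.001  0.    -1.   ] y [0.021 1.    0.   ] z [ 1.    -0.021  0.001]
roll -0.0002 deg -0.0
shift mm [ 7.1 -2.  -2.5]
tilt 23.0 n 354 x [579.4 667.4] z there [102.3  64.9] y [ 4.6 73.9]
224 [(np.int64(-92), np.int64(16), np.int64(84)), (np.int64(-97), np.int64(1), np.int64(87)), (np.int64(-95), np.int64(-14), np.int64(81))] [186, 165, 92]
225 [(np.int64(-98), np.int64(17), np.int64(88)), (np.int64(-89), np.int64(0), np.int64(71)), (np.int64(-90), np.int64(-16), np.int64(68))] [153, 46, 91]
226 [(np.int64(-88), np.int64(15), np.int64(69)), (np.int64(-89), np.int64(0), np.int64(67)), (np.int64(-92), np.int64(-15), np.int64(67))] [72, 105, 151]
227 [(np.int64(-90), np.int64(15), np.int64(66)), (np.int64(-96), np.int64(0), np.int64(72)), (np.int64(-94), np.int64(-15), np.int64(65))] [130, 152, 145]
228 [(np.int64(-94), np.int64(16), np.int64(68)), (np.int64(-99), np.int64(1), np.int64(72)), (np.int64(-99), np.int64(-14), np.int64(68))] [153, 142, 146]
229 [(np.int64(-97), np.int64(16), np.int64(69)), 
[... 1894 characters left out ...]
.int64(67)), (np.int64(-135), np.int64(-8), np.int64(64))] [207, 195, 190]
242 [(np.int64(-135), np.int64(23), np.int64(67)), (np.int64(-136), np.int64(7), np.int64(65)), (np.int64(-139), np.int64(-7), np.int64(65))] [199, 189, 175]
243 [(np.int64(-136), np.int64(23), np.int64(63)), (np.int64(-140), np.int64(8), np.int64(66)), (np.int64(-108), np.int64(-14), np.int64(9))] [185, 162, 58]
244 [(np.int64(-138), np.int64(23), np.int64(62)), (np.int64(-110), np.int64(1), np.int64(11)), (np.int64(-111), np.int64(-14), np.int64(9))] [130, 25, 20]
245 [(np.int64(-109), np.int64(17), np.int64(8)), (np.int64(-114), np.int64(2), np.int64(12)), (np.int64(-117), np.int64(-13), np.int64(12))] [29, 24, 27]
```

View pics/s36z.png

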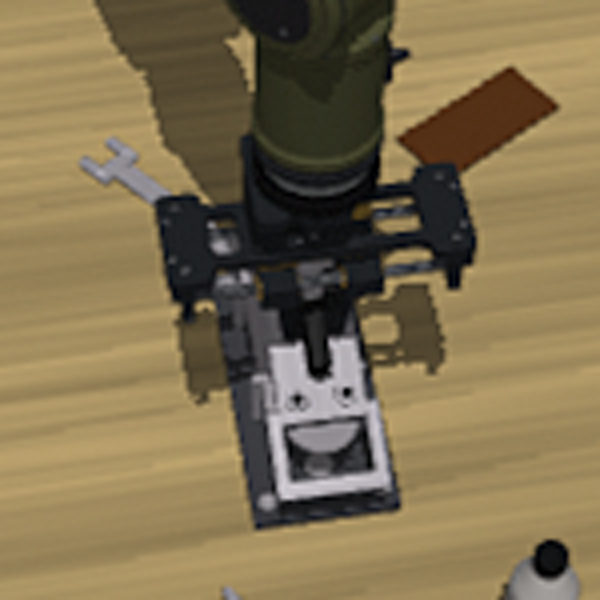

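Emit:
arm_command(
  plan=[
    [0.0,0.0045,-0.0005,0,0],
    [0.0,0.004,0,0,0],
    [0.0,0,0,0,0],
    [0.0,0,0,-0.005,0],
    [0.0,0,0,-0.004,0],
    [0.0,0,0,-0.004,0],
    [0.0,0,0,0,0],
    [0.0,0,0,0,0],
  ],
)

```text
clock: 55.0
tool_pos: [0.5575, 0.0424, 0.1061]
eef_rot: [0.007, 0.707, -0.007, 0.707]
contact_force: [-0.7, 0.1, -2.9]
opening: 0.154
```

```bash
python3 - <<'E'
from h import *
go([*nest(-43,0),.108],YAW+np.pi/2)
im,d=tiltcheck('s37')
gfit(im,d,40,560,720,45,110,160)
E
```

```text
t 55.0 pos [0.5575 0.0424 0.1061] F [-0.74  0.07 -2.86] op mm 13.6 q7 0.89
tool axes x [ 0.  0. -1.] y [0.021 1.    0.   ] z [ 1.    -0.021  0.   ]
roll -0.0002 deg -0.0
shift mm [-1.9 -1.4 10.8]
tilt 24.2 n 401 x [566.2 653.1] z there [95.5 56.4] y [ 5.1 73.6]
```

View pics/s37z.png

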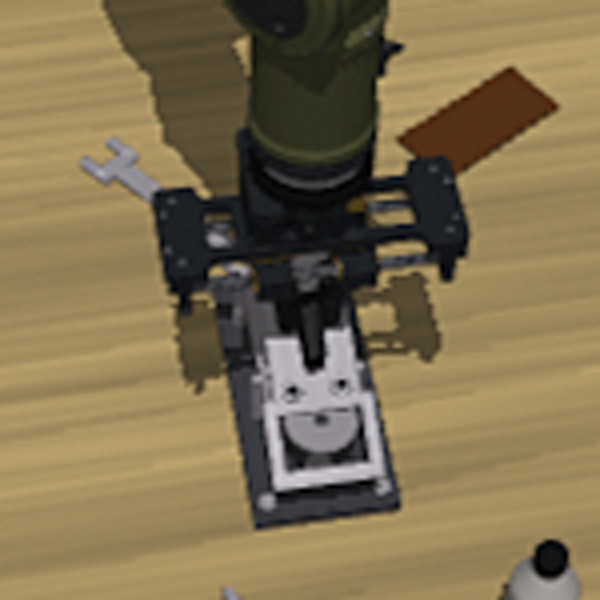

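Emit:
arm_command(
  plan=[
    [0.0,0,0,-0.004,0],
    [0.0,0,0,-0.004,0],
    [0.0,0,0,-0.004,0],
    [0.0,0,0,0,0],
    [0.0,0,0,0,0],
  ],
)

```text
clock: 55.68
tool_pos: [0.5455, 0.0427, 0.1061]
eef_rot: [0.007, 0.707, -0.007, 0.707]
contact_force: [-0.4, 0.6, -3.3]
opening: 0.16
```

```bash
python3 - <<'E'
from h import *
go([*nest(-43,0),.108],YAW+np.pi/2)
im,d=tiltcheck('s38')
gfit(im,d,40,560,720,45,110,160)
E
```

```text
t 55.67 pos [0.5455 0.0427 0.1061] F [-0.38  0.58 -3.28] op mm 14.1 q7 0.87
tool axes x [ 0.  0. -1.] y [0.021 1.    0.   ] z [ 1.    -0.021  0.   ]
roll -0.0001 deg -0.0
shift mm [-1.9 -1.4 22.8]
tilt 24.6 n 350 x [560.7 641.1] z there [92.5 55.7] y [ 5.1 74. ]
```

View pics/s38z.png

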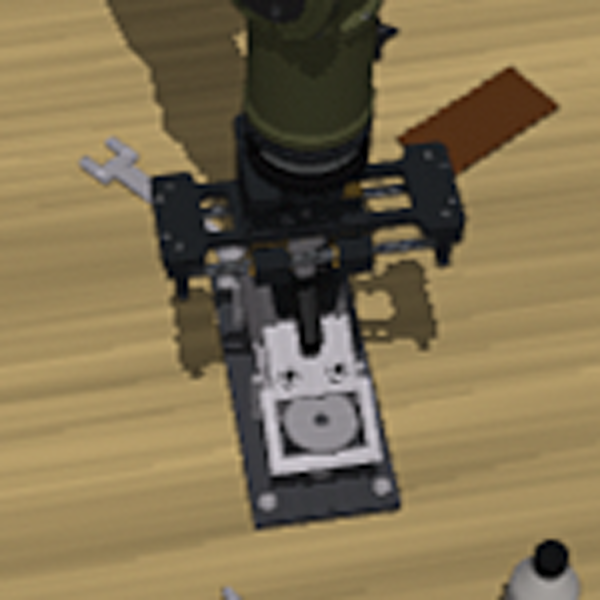

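Emit:
arm_command(
  plan=[
    [0.0,0,0,-0.004,0],
    [0.0,0,0,-0.0035,0],
    [0.0,0,0,0,0],
    [0.0,0,0,0,0],
  ],
)

```text
clock: 56.22
tool_pos: [0.5379, 0.0428, 0.106]
eef_rot: [0.007, 0.707, -0.007, 0.707]
contact_force: [0.3, -0.4, -3.0]
opening: 0.154
```

```bash
python3 - <<'E'
from h import *
go([*nest(-15,0),.108],YAW+np.pi/2)
im,d=tiltcheck('s39')
gfit(im,d,40,560,720,45,110,160)
E
```

```text
t 56.23 pos [0.5379 0.0428 0.106 ] F [ 0.31 -0.44 -2.99] op mm 13.6 q7 0.86
tool axes x [ 0.  0. -1.] y [0.021 1.    0.   ] z [ 1.    -0.021  0.   ]
roll -0.0001 deg -0.0
shift mm [-2.  -1.4  2.3]
tilt 24.4 n 280 x [560.6 634.4] z there [89.1 55.6] y [ 5.4 74.2]
```

View pics/s39z.png

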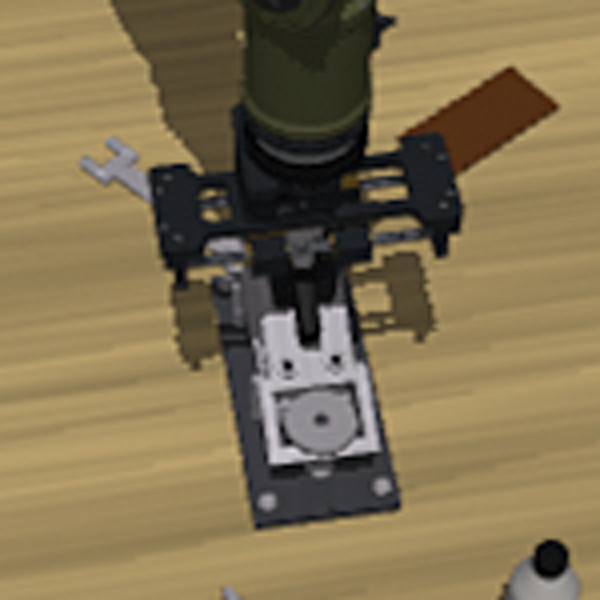

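Emit:
arm_command(
  plan=[
    [0.0,0.004,0,-0.0005,0],
    [0.0,0.004,0,0,0],
    [0.0,0.004,0,0,0],
    [0.0,0,0,0,0],
    [0.0,0,0,0,0],
  ],
)

```text
clock: 56.9
tool_pos: [0.5373, 0.0429, 0.094]
eef_rot: [0.007, 0.707, -0.007, 0.707]
contact_force: [-0.1, -0.3, -3.9]
opening: 0.153
```

```bash
python3 - <<'E'
from h import *
go([*nest(-15,0),.108],YAW+np.pi/2)
im,d=tiltcheck('s40')
gfit(im,d,40,560,720,35,110,160)
E
```

```text
t 56.9 pos [0.5373 0.0429 0.094 ] F [-0.09 -0.25 -3.89] op mm 13.5 q7 0.85
tool axes x [-0.  0. -1.] y [0.021 1.    0.   ] z [ 1.    -0.021 -0.   ]
roll -0.0001 deg -0.0
shift mm [-14.   -1.4   2.9]
tilt 24.6 n 296 x [560.5 632.8] z there [77.1 44. ] y [ 5.3 73.9]
```

View pics/s40z.png

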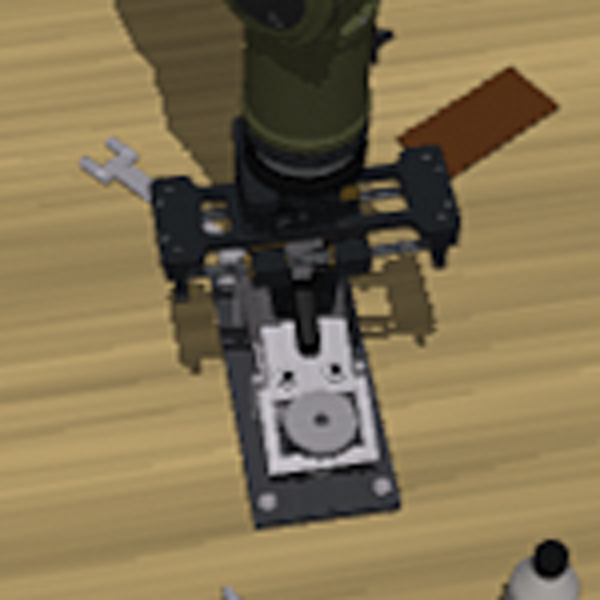

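Emit:
arm_command(
  plan=[
    [0.0,0.004,0,0,0],
    [0.0,0.004,0,0,0],
    [0.0,0.003,0,0,0],
    [0.0,0,0,0,0],
    [0.0,0,0,0,0],
  ],
)

```text
clock: 57.58
tool_pos: [0.5374, 0.0429, 0.083]
eef_rot: [0.007, 0.707, -0.007, 0.707]
contact_force: [0.1, 0.4, -2.3]
opening: 0.156
```

Emit:
arm_command(
  plan=[
    [0.0,0.002,0,0,0],
    [0.0,0.002,0,0,0],
    [0.0,0,0,0,0],
  ],
  force=8,
)

```text
clock: 57.95
tool_pos: [0.5375, 0.0428, 0.079]
eef_rot: [0.007, 0.707, -0.007, 0.707]
contact_force: [0.6, -0.2, -1.8]
opening: 0.156
```

```bash
python3 - <<'E'
from h import *
go([*nest(-15,0),.108],YAW+np.pi/2)
im,d=tiltcheck('s41')
gfit(im,d,40,560,720,20,110,160)
E
```

```text
t 57.95 pos [0.5375 0.0428 0.079 ] F [ 0.63 -0.25 -1.78] op mm 13.7 q7 0.84
tool axes x [ 0.  0. -1.] y [0.021 1.    0.   ] z [ 1.    -0.021  0.   ]
roll -0.0001 deg -0.0
shift mm [-29.   -1.4   2.8]
tilt 25.0 n 259 x [560.4 633.5] z there [62.6 28.5] y [ 5.  74.3]
```

View pics/s41z.png

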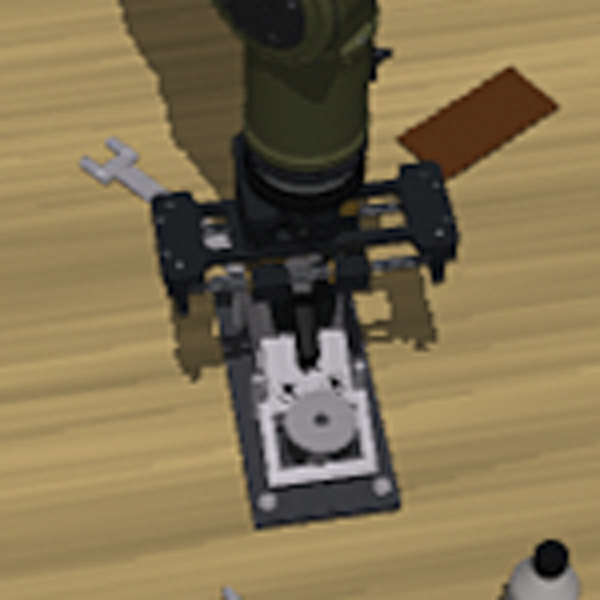

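Emit:
arm_command(
  plan=[
    [0.0,0.004,0,0,0],
    [0.0,0.004,0,0,0],
    [0.0,0.004,0,-0.001,0],
    [0.0,0,0,0,0],
    [0.0,0,0,0,0],
  ],
  force=5,
)

```text
clock: 58.62
tool_pos: [0.5362, 0.0429, 0.0668]
eef_rot: [0.007, 0.707, -0.007, 0.707]
contact_force: [0.3, -0.1, -2.6]
opening: 0.16
```

```bash
python3 - <<'E'
from h import *
go([*nest(-15,0),.108],YAW+np.pi/2)
im,d=tiltcheck('s42')
gfit(im,d,40,560,720,20,66,120)
E
```

```text
t 58.62 pos [0.5362 0.0429 0.0668] F [ 0.34 -0.11 -2.62] op mm 14.1 q7 0.82
tool axes x [-0.  0. -1.] y [0.02 1.   0.  ] z [ 1.   -0.02 -0.  ]
roll -0.0001 deg -0.0
shift mm [-41.2  -1.4   4. ]
tilt 12.3 n 300 x [560.8 643. ] z there [55.9 38. ] y [ 4.5 74. ]
```

View pics/s42z.png

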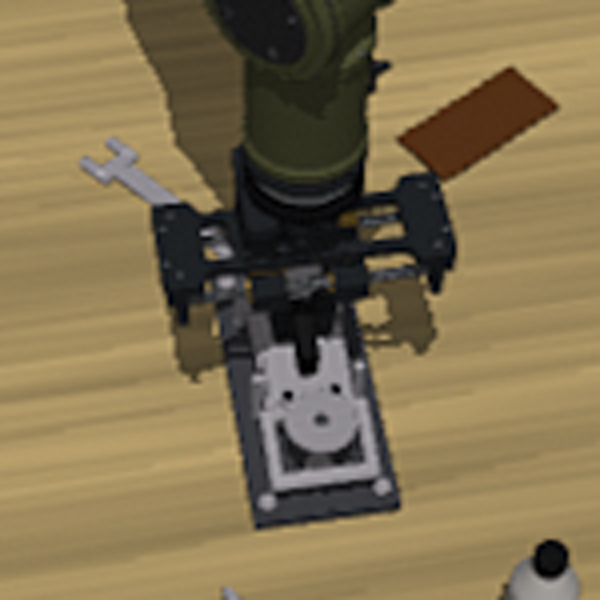

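Emit:
arm_command(
  plan=[
    [0.0,0.004,0,-0.001,0],
    [0.0,0.004,0,-0.001,0],
    [0.0,0.003,0,-0.001,0],
    [0.0,0.0015,0,0,0],
    [0.0,0,0,0,0],
    [0.0,0,0,0,0],
  ],
  force=5,
)

```text
clock: 59.42
tool_pos: [0.5333, 0.0429, 0.0547]
eef_rot: [0.007, 0.707, -0.007, 0.707]
contact_force: [-2.2, -0.3, 4.5]
opening: 0.156
```

```bash
python3 - <<'E'
from h import *
go([*nest(-15,0),.108],YAW+np.pi/2)
im,d=tiltcheck('s43')
gfit(im,d,40,560,720,20,64,120)
E
```

```text
t 59.42 pos [0.5333 0.0429 0.0547] F [-2.23 -0.29  4.5 ] op mm 13.7 q7 0.81
tool axes x [ 0. -0. -1.] y [ 0.021  1.    -0.   ] z [ 1.    -0.021  0.   ]
roll -0.0002 deg -0.0
shift mm [-53.3  -1.3   6.9]
tilt 0.0 n 260 x [561.4 644.3] z there [50.5 50.5] y [ 4.8 74. ]
```

View pics/s43z.png

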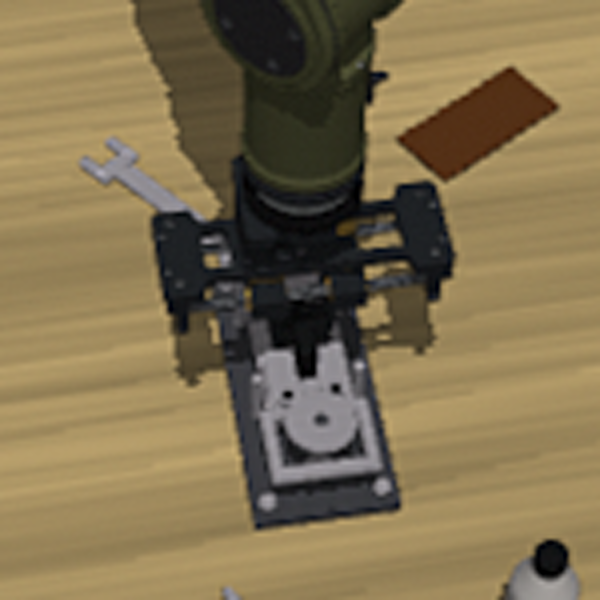

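Emit:
arm_command(
  plan=[
    [0.03,0,0,0,0],
    [0.03,0,0,0,0],
    [0.03,0,0,0,0],
    [0.03,-0.02,0,0,0],
    [0.03,-0.04,0,0,0],
    [0.03,-0.05,0,0,0],
    [0.03,-0.02,0,-0.06,0],
    [0.03,0,0.05,-0.03,0],
    [0.03,0,0.06,0,0],
    [0.03,0,0.06,0,0],
    [0.03,0,0,0,0],
    [0.03,0,0,0,0],
  ],
)

```text
clock: 60.98
tool_pos: [0.4473, 0.214, 0.184]
eef_rot: [0.007, 0.707, -0.008, 0.707]
contact_force: [0.2, 0.1, -0.3]
opening: 0.341
```

```bash
python3 - <<'E'
from h import *
go([*nest(-15,0),.108],YAW+np.pi/2)
im,d=snap('scene','s44'); gfit(im,d,40,490,720,47,56,120)
cv2.imwrite('pics/s44.png',im[:,:,::-1])
a=cv2.resize(im[178:256,262:328,::-1],None,fx=6,fy=6,interpolation=cv2.INTER_CUBIC)
im,d=snap('top','t44'); b=cv2.resize(im[168:246,225:291,::-1],None,fx=6,fy=6,interpolation=cv2.INTER_CUBIC)
cv2.imwrite('pics/f44.png',np.hstack([a,b]))
E
```

```text
t 60.98 pos [0.4473 0.214  0.184 ] F [ 0.19  0.13 -0.25] op mm 30.0 q7 0.57
tool axes x [-0.001 -0.001 -1.   ] y [ 0.02   1.    -0.001] z [ 1.    -0.02  -0.001]
roll 0.0001 deg 0.0
shift mm [  76.2 -170.5   96.5]
tilt -0.1 n 491 x [491.5 644.7] z there [50.7 50.9] y [ 5.4 73.7]
```

View pics/f44.png

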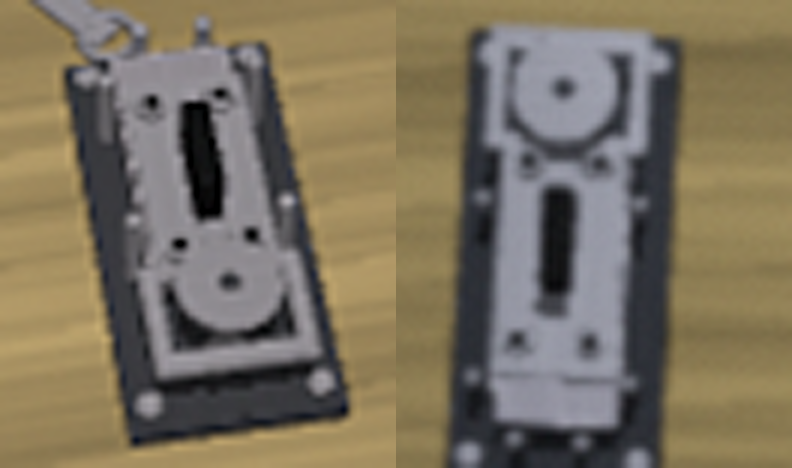

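View pics/s44.png

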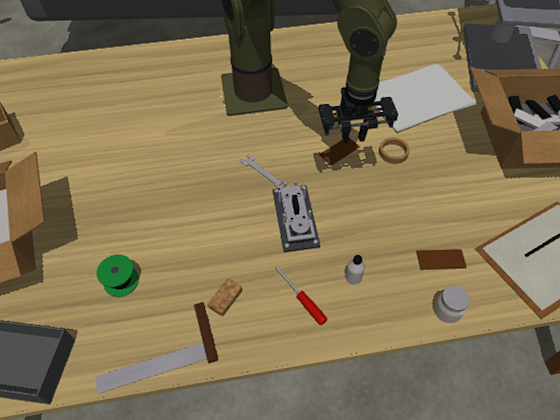

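```bash
python3 - <<'E'
from h import *
T=lambda u,v,z:sc(u-396,v,z,6,(225,168),'top',-.002)
print('top ear outer L/R',T(483,28,.051),T(655,31,.051),'ear sides',T(482,100,.051),T(652,100,.051),'body sides',T(493,300,.051),T(628,300,.051),'guide end',T(490,370,.051),T(622,375,.051))
print('pile end',T(497,418,.046),T(617,428,.046),'head',T(565,88,.07))
S=lambda u,v,z:sc(u,v,z,6)
print('scene ear outer',S(157,372,.051),S(322,352,.051),'end',S(113,62,.051),S(227,48,.051),'head',S(230,281,.07))
E
```

```text
top ear outer L/R [-117.5  -40.1   51. ] [-120.    37.9   51. ] ear sides [-84.6 -38.7  51. ] [-88.3  38.1  51. ] body sides [  5.7 -28.6  51. ] [ 2.8 32.  51. ] guide end [ 37.1 -28.1  51. ] [36.5 31.  51. ]
pile end [ 58.4 -24.3  46. ] [60.2 29.8 46. ] head [-88.9  -0.1  70. ]
scene ear outer [-116.   36.   51.] [-117.1  -36.4   51. ] end [55.1 29.4 51. ] [ 54.9 -24.6  51. ] head [-86.8  -0.8  70. ]
```

```bash
python3 -c "
from plant import r
print(r.finish_job())"
```

```text
the job is handed in; nothing more can be done
None
```

The drilling jig is loaded and the job was handed in at about 61 s of the 210 s allowed. The hand-in reports no verdict.

**What I did**
- **Guide off:** I tilted the drill guide about 27° by levering it against the stud's head, took it off and set it on clear bench.
- **Plates:** I stacked all four aluminium plates on the rails. I left the two brown look-alikes alone.
- **Guide back on:** I tilted the guide again, hooked its eye under the head, levelled it on the pile and let go.

**Last checks**

| Check | Measured | Limit |
|---|---|---|
| Guide tilt | about 0° | 0.06 rad (about 3.4°) |
| Guide top height above bench | 51 mm, as expected for four plates | – |
| Eye offset from stud, along the guide | about 1 mm | 5 mm |
| Eye offset from stud, across | within 1 mm | 7 mm |
| Guide out of line with the jig | under 2° | 0.1 rad (about 5.7°) |
| Pile offset from nest, along | about 1 mm | 6 mm |
| Pile offset from nest, across | about 1–3 mm | 6 mm |

In the last picture the bystanders look unmoved and the arm is clear of everything.

**What went wrong or disagreed**
- On the first try the guide slipped out of a 3 N grip and fell a short way back onto the rails. I gripped it again and went on.
- While it lay set aside, the guide was knocked about 3 cm. I measured it again before picking it up.
- The two cameras disagreed by about 4 mm in x throughout. I used their mean, so the x figures are good to about 2 mm.

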